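Top up the egg case

ROBOT

A 6-joint arm with a two-finger parallel gripper is mounted at the origin on the work surface. World frame = base frame: x ahead of the robot, y to its left, z up, the work surface at z = 0. Lengths are in m, angles in degrees, forces in N, time in s.
With the tool pointing down it reaches from about 0.375 to 0.9 m from the base axis. Payload 3.1 kg.
Tool frame: the origin (TCP) lies midway between the tips of the shut fingers; the grasp point (between the pads) lies 19 mm behind it; x points along the fingers, z is the direction in which the jaws open and shut, and the axes are right-handed (so a half turn about x gives the same grasp; the last joint's range is limited). The gripper opens to 87 mm and grips with 3 to 60 N. Pads are 19 mm wide; open, the fingers measure 117 mm over their backs; the gripper's body (75 mm by 190 mm) begins 51 mm behind the grasp point.
Start: joints at [54.288, 30.224, 82.088, -0, 67.689, -10.227], TCP at [0.269, 0.564, 0.223] pointing down, gripper open.
Joint ranges: [-176.69, 176.69], [-43.24, 126.21], [12.49, 139.97], [-82, 262], [0, 151.66], [-163.58, 163.58]. Speed limits (degrees/s): [159.86, 159.86, 180, 180, 180, 180].

INTERFACE

Orientations are given as a 3x3 rotation matrix whose columns are the frame's x, y, z axes.
In Python, from rig import * gives the robot as it stands.
- The arm moves only by the tool play_rows, never from a script. Its argument "rows" is a list that holds one entry, the list of rows, each a list of 7 numbers: the shift along the tool's x, y, z in m, then the turn, a rotation vector about the tool's x, y, z in degrees, then the finger opening in m, from 0 to 0.087. A call has 1 to 12 rows; each row is the pose to reach, as a shift and turn from the pose commanded when the call began, along the tool's axes at that moment; what a row does not reach only later rows make up. A row lasts 1/10 s, in which the tool goes at most 50 mm and 8.59 degrees, less where a joint would pass 70% of its speed; a pose out of reach is approached as far as the arm can. A call with a gripper value outside its range is refused whole. The fingers move at their own pace and stop on an object; the grip force is fixed at half the most. Time passes only in rows, so rows that repeat a pose let the fingers close. It gives the time, the measured TCP pose, the force and the opening at its end, in the units of the state.
- read_state(): the state, without advancing time (a new reading comes with each control period).
- capture(name): name is "scene" or "top" or "wrist"; returns a dict with "pixels" (384x512x3 uint8, red, green, blue), "intrinsics" (3x3 intrinsics, pixels), "rvec" (rotation vector, rad) and "tvec" (3), from world to camera coordinates, as OpenCV has them. Camera axes: x right, y down, z forward; pixel columns grow to the right and rows downward; lengths in m; the calibration is good to about 2 mm. The wrist camera is an equidistant fisheye: a pixel r from the principal point sees the ray r / f radians off the axis. A picture is of the moment at which its call begins. There is no depth.
- hand_in(): hands the job in, once; it reports no verdict.
Trained networks look in the newest picture that a camera, given by its name, has taken for a name from the list of things; names that differ only in an ending like _2 or _b are one class to them, and where a whole thing is asked for, a point or a joint stands for the part that bears it (a point fixed in the world has none). Each returns a list of dicts, best first, with "p" (0 to 1); they miss things now and then, are a little off and sometimes report something else, mostly with a low value. They report only what shows in the picture. A call takes as long as a camera call.
- trace(camera, target): "mask" (384x512 bool, what is visible of it) and "at" ([column, row] in pixels, amid what is visible of it).
The state is a dict: "time_s": time; "joint_positions": joint angles; "qvel": joint speeds; "tau": joint torques, N m; "position": TCP position; "tcp_rot": TCP orientation; "force": force on the tool from outside, world axes, zero at the start; "moment": the same for the moment, N m; "opening": opening from 0.0 (shut) to 1.0 (fully open).
Only numpy, scipy, OpenCV 4.12 (cv2) and the standard library are available. Lean on these libraries where they do the work, as an engineer would, in place of code of your own. Each camera call takes 0.05 s, during which the arm holds its last target.

TASK

Fill the two empty pockets of the wooden egg case with the two brown eggs from the card tray: grip them lightly, set each one down gently and upright in its pocket, then swing the clear cover fully shut. Leave the white egg in the tray and the eggs already in the case as they are, and disturb nothing else on the counter.

Things in the scene. Friction and masses are not known exactly. Their poses are not given: they have to be found in the camera images.
- case: wooden egg case, fixed, 156 x 180 mm, deck 22 mm above the counter. Six dimple pockets, 41 mm across, 18 mm deep, in two rows of three (rows 72 mm apart along its x, pockets 56 mm apart along its y): finger room only along x. Origin: centre of its underside; z up; x runs from its front (tab side) to the cover's hinge
- flat: brown card egg tray fixed to the counter, 100 x 190 mm, deck 22 mm high, three pockets of the same kind in one row, 60 mm apart along its y. Origin at the centre of its underside, z up. There is finger room on the x sides of the eggs, not between them
- cover (a joint): hinge angle of the case's clear cover, rad: 0 fully shut, about 1.8 to 2.03 at the start (open, leaning away from the robot; it and its tab stand up to 215 mm above the counter behind the case: keep the arm clear). The hinge is stiff (0.16 N m): the cover stays where it is left and must be pushed right down to 0
- cover_hinge (a point): middle of the cover's hinge line, on the case's far top edge (78 mm along the case's x, 22 mm up); the line runs along the case's y
- cover_tab (a point): centre of the brass tab on the cover's free edge, 169 mm from the hinge line, 10 mm above it when shut; 34 mm long (away from the hinge), 70 mm wide, 8 mm thick. Open, it points up and back, with a 34 mm deep free ledge (the cover's front wall) behind it: hook it there, pull it over towards the robot, press down. Site axes: x along the tab to the hinge, z up when shut
- gap_a_seat (a point): where the centre of an egg lies when seated in one of the two empty pockets of the case (34.5 mm above the counter; pocket floor 30.5 mm below it). A small pale paper dot lies on the floor of each empty pocket
- gap_b_seat (a point): the same for the other empty pocket
- egg_a_mid (a point): a brown hen's egg in the flat, 43 mm across and 57 mm tall, about 60 g, fragile (squeezed by more than 50 N a side, pressed down with 25 N, or dropped 8 mm, it cracks), pointed end down; this point is on its axis at its widest place, 30.5 mm above its pointed end and 26.5 mm below its top. The widest place is 12.5 mm above the deck. Its z is its long axis
- egg_b_mid (a point): the other brown egg in the flat, the same size
- egg_white_mid (a point): a white egg of the same size, in the flat: it stays there
- stock_a_mid (a point): a brown egg of the same size already seated in the case: it stays there
- stock_b_mid (a point): a brown egg of the same size already seated in the case: it stays there
- stock_c_mid (a point): a brown egg of the same size already seated in the case: it stays there
- stock_d_mid (a point): a brown egg of the same size already seated in the case: it stays there
- jam: amber jam jar with a red cap, 66 mm across, 100 mm tall; a bystander; origin at its underside
- olives: green jar, 70 mm across, 120 mm tall; a bystander; origin at its underside
- tomatoes: red can, 74 mm across, 110 mm tall; a bystander; origin at its underside
- cookies: card cookie box, 110 x 160 x 50 mm; a bystander; origin at its underside
- brush: egg brush lying on the counter, 170 mm long; a bystander; origin at its underside

How it is judged:
By the outcome, as a careful person would: the job done as asked, in the order asked, and still so for the second after the job is handed in, with the robot touching nothing.
It also fails if it takes over 72 s, if anything falls off the work surface, if the arm or the gripper's body presses on something with over 40 N, if the wrist force passes 120 N, or if a joint passes its speed limit or range.

## Working session

There is one attempt and no reset: what is moved stays moved. The work goes in short steps, Python scripts to look and compute and a tool call to move; the robot and the scene stay as the last step left them, time stands still between calls to the robot, and variables do not carry over. Pictures are saved under pics/ and viewed, and the job is handed in when it is done.

Besides the shell and the picture viewer there is one more tool, called after "Call:" by a JSON object that holds its "method" and its "body", one argument or row to a line. play_rows: Moves the arm, as the interface text tells. Its arguments: {"type":"object","properties":{"rows":{"type":"array"}},"required":["rows"]}

```bash
ls; mkdir -p pics
python3 - <<'E'
from rig import *
import cv2
s=read_state(); print(s)
for n in ["scene","top","wrist"]:
    c=capture(n); cv2.imwrite(f"pics/{n}0.png",c["pixels"][:,:,::-1]); print(n,c["intrinsics"],c["rvec"],c["tvec"])
E
```

```text
pics
{'time_s': 0.0, 'joint_positions': array([ 5.42885059e+01,  3.02798336e+01,  8.21541289e+01,  1.33086521e-03,
        6.76905642e+01, -1.02291854e+01]), 'qvel': array([-0.06723292, -0.02848188, -0.05725907,  0.0718414 , -0.07689232,
       -0.0937921 ]), 'tau': array([-1.08033979e-03, -4.40043175e+01, -1.76589578e+01,  6.33393601e-02,
        5.81344077e-02, -1.65278061e-04]), 'position': array([0.26845517, 0.56361288, 0.22157488]), 'tcp_rot': array([[-1.28607018e-03, -9.02714106e-01,  4.30238991e-01],
       [-1.75218320e-03,  4.30240720e-01,  9.02712497e-01],
       [-9.99997638e-01,  4.07094097e-04, -2.13504025e-03]]), 'force': array([-0.05988656, -0.18486005,  0.89047466]), 'moment': array([ 0.0098524 , -0.04075795,  0.01432339]), 'opening': 1.0024534478996365}
scene [[409.40995661   0.         260.56469282]
 [  0.         409.40995661 186.71924284]
 [  0.           0.           1.        ]] [ 2.17640027  0.69048358 -0.35181454] [-0.38271383 -0.15373697  1.53307096]
top [[402.98239291   0.         258.10568898]
 [  0.         402.98239291 189.88339561]
 [  0.           0.           1.        ]] [ 2.11369585 -2.1435822   0.19235886] [-0.02735123  0.50484728  1.14684764]
wrist [[297.31863964   0.         253.231482  ]
 [  0.         297.31863964 187.36835192]
 [  0.           0.           1.        ]] [-2.44347028 -1.54247456 -0.22194475] [-0.62410618 -0.03320504  0.38996557]
```

View pics/scene0.png

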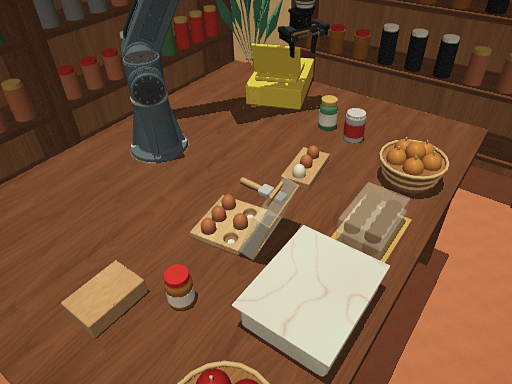

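View pics/top0.png

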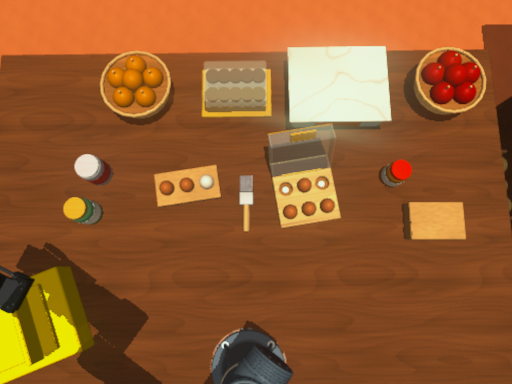

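View pics/wrist0.png

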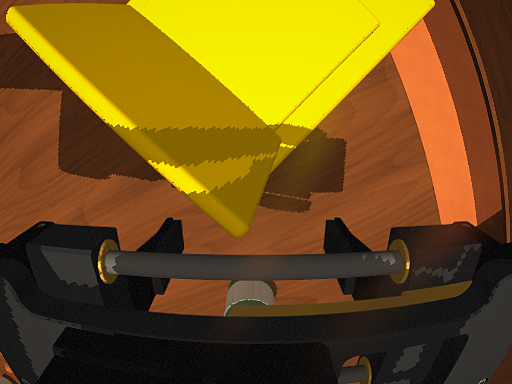

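```bash
cat > h.py <<'E'
from rig import *
import cv2, numpy as np
def cam(n):
    c=capture(n); R=cv2.Rodrigues(np.array(c["rvec"],float))[0]; t=np.array(c["tvec"],float).ravel()
    return c,c["intrinsics"],R,t
def onz(K,R,t,p,z):
    d=R.T@np.linalg.inv(K)@np.array([p[0],p[1],1.]); o=-R.T@t
    return o+d*(z-o[2])/d[2]
def proj(K,R,t,P):
    q=(R@np.atleast_2d(P).T).T+t; q=q@K.T; return q[:,:2]/q[:,2:]
E
python3 - <<'E'
from h import *
for n in ["top","scene"]:
    c,K,R,t=cam(n); print(n,"cam pos",-R.T@t)
    for o,z in [("egg_a_mid",.0325),("egg_white_mid",.0325),("stock_a_mid",.0325),("gap_a_seat",.004),("case",.022),("flat",.022),("cover_tab",.18),("jam",.05),("olives",.06),("tomatoes",.055),("cookies",.025),("brush",.01),("cover_hinge",.022)]:
        for r in trace(n,o):
            m=r.get("mask"); ys,xs=np.nonzero(m) if m is not None else ([],[])
            cen=(xs.mean(),ys.mean()) if len(xs) else r["at"]
            print(o,round(r["p"],2),np.round(r["at"],1),np.round(cen,1),len(xs),(xs.min(),xs.max(),ys.min(),ys.max()) if len(xs) else "",np.round(onz(K,R,t,cen,z),4))
    im=c["pixels"][:,:,::-1]
    if n=="top": cr=im[100:250,140:350]
    else: cr=im[130:270,180:350]
    cv2.imwrite(f"pics/{n}_crop.png",cv2.resize(cr,None,fx=3.7,fy=3.7,interpolation=cv2.INTER_CUBIC))
E
```

```text
top cam pos [ 0.29266931 -0.03098654  1.21830328]
egg_a_mid 0.57 [187.  184.8] [186.4 184.1] 161 (np.int64(180), np.int64(193), np.int64(177), np.int64(191)) [0.5273 0.1801 0.0325]
egg_white_mid 0.64 [208.2 179.4] [206.7 180.8] 149 (np.int64(200), np.int64(213), np.int64(174), np.int64(187)) [0.5366 0.1194 0.0325]
egg_white_mid 0.42 [188.2 185.8] [186.9 184.5] 136 (np.int64(181), np.int64(193), np.int64(178), np.int64(191)) [0.526  0.1788 0.0325]
egg_white_mid 0.39 [301.2 150.9] [301.2 149.4] 2805 (np.int64(268), np.int64(335), np.int64(123), np.int64(175)) [ 0.6303 -0.1676  0.0325]
stock_a_mid 0.72 [327.9 204.8] [327.4 204.3] 150 (np.int64(321), np.int64(334), np.int64(198), np.int64(211)) [ 0.4603 -0.2396  0.0325]
case 0.56 [302.9 166.4] [303.4 170.1] 5092 (np.int64(268), np.int64(339), np.int64(124), np.int64(226)) [ 0.568  -0.1733  0.022 ]
flat 0.68 [190.4 190.2] [187.9 186.1] 1551 (np.int64(155), np.int64(220), np.int64(165), np.int64(206)) [0.5233 0.1773 0.022 ]
cover_tab 0.94 [300.3 148.5] [301.2 149.2] 2895 (np.int64(267), np.int64(335), np.int64(123), np.int64(176)) [ 0.5888
[... 2258 characters left out ...]
np.int64(142)) [0.5729 0.4509 0.055 ]
tomatoes 0.25 [227.7 204.8] [228.4 201.8] 152 (np.int64(223), np.int64(234), np.int64(195), np.int64(209)) [ 0.4602 -0.1435  0.055 ]
cookies 0.6 [104.8 300.4] [104.2 297.8] 3535 (np.int64(61), np.int64(146), np.int64(261), np.int64(336)) [ 0.4108 -0.5574  0.025 ]
brush 0.7 [260.6 186.9] [258.5 187.4] 285 (np.int64(240), np.int64(273), np.int64(177), np.int64(197)) [0.461  0.0036 0.01  ]
cover_hinge 0.57 [266.5 216.9] [267.1 217.8] 1837 (np.int64(238), np.int64(297), np.int64(177), np.int64(258)) [ 0.5718 -0.1063  0.022 ]
cover_hinge 0.44 [220.8 212.5] [218.4 213.7] 191 (np.int64(212), np.int64(225), np.int64(206), np.int64(222)) [ 0.444  -0.1737  0.022 ]
```

View pics/top_crop.png

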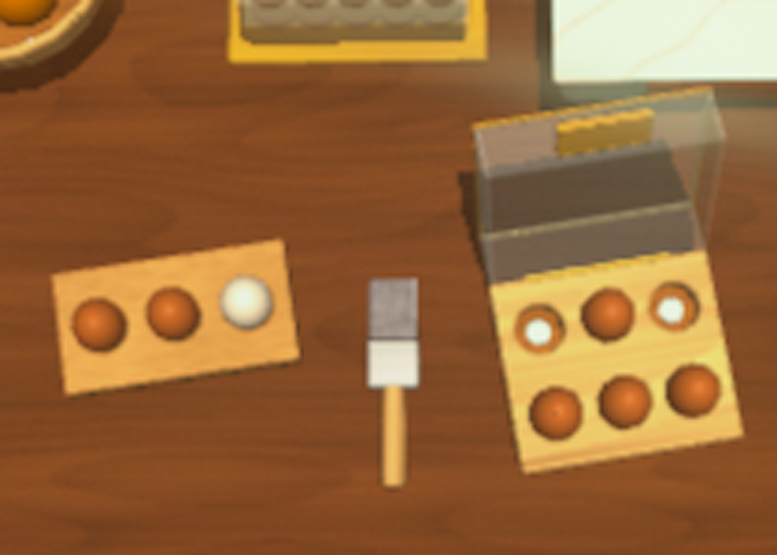

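View pics/scene_crop.png

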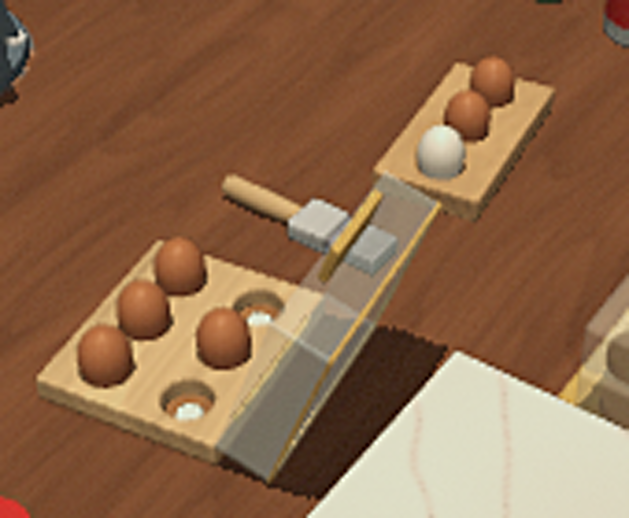

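```bash
cat > fit.py <<'E'
from h import *
from scipy.optimize import least_squares
def eggpts(c):
    # visible part of egg above deck; widest z=.0345, top .061
    P=[]
    for z in np.linspace(.022,.061,14):
        u=z-.0345; r=.0215*np.sqrt(max(0,1-(u/(.0265 if u>0 else .0305))**2))
        for a in np.linspace(0,2*np.pi,24,endpoint=False): P.append([c[0]+r*np.cos(a),c[1]+r*np.sin(a),z])
    return np.array(P)
def cen(K,R,t,c):
    h=cv2.convexHull(proj(K,R,t,eggpts(c)).astype(np.float32)); M=cv2.moments(h); return np.array([M['m10'],M['m01']])/M['m00']
def blobs(im,kind):
    f=im.astype(float); r,g,b=f[...,0],f[...,1],f[...,2]
    hsv=cv2.cvtColor(im,cv2.COLOR_RGB2HSV)
    return hsv
def T(p,l): 
    c,s=np.cos(p[2]),np.sin(p[2]); return np.array([p[0]+c*l[0]-s*l[1],p[1]+s*l[0]+c*l[1]])
E
python3 - <<'E'
from fit import *
for n,pts in [("top",[(187,185),(167,188),(206,181),(327,205),(305,184),(292,211),(190,200),(310,195),(200,170),(190,230)]),("scene",[(306,160),(207,226),(240,220),(225,200),(240,230),(318,165),(200,240)])]:
    c,K,R,t=cam(n); hsv=cv2.cvtColor(c["pixels"],cv2.COLOR_RGB2HSV)
    for p in pts: print(n,p,c["pixels"][p[1],p[0]],hsv[p[1],p[0]])
E
```

```text
top (187, 185) [201 105  41] [ 12 203 201]
top (167, 188) [198 103  39] [ 12 205 198]
top (206, 181) [234 243 226] [ 46  18 243]
top (327, 205) [213 115  49] [ 12 196 213]
top (305, 184) [226 128  59] [ 12 188 226]
top (292, 211) [220 119  51] [ 12 196 220]
top (190, 200) [231 163  78] [ 17 169 231]
top (310, 195) [237 200 105] [ 22 142 237]
top (200, 170) [233 168  82] [ 17 165 233]
top (190, 230) [138  77  36] [ 12 188 138]
scene (306, 160) [178 112  71] [ 11 153 178]
scene (207, 226) [167 105  63] [ 12 159 167]
scene (240, 220) [178 114  70] [ 12 155 178]
scene (225, 200) [177 108  63] [ 12 164 177]
scene (240, 230) [219 181 123] [ 18 112 219]
scene (318, 165) [206 163 106] [ 17 124 206]
scene (200, 240) [122  95  64] [ 16 121 122]
```

```bash
cat >> fit.py <<'E'
def seg(im,p,w=11,white=False):
    """egg blob holding pixel p"""
    hsv=cv2.cvtColor(cv2.resize(im,None,fx=4,fy=4,interpolation=cv2.INTER_CUBIC),cv2.COLOR_RGB2HSV)
    m=((hsv[...,1]<90)&(hsv[...,2]>130)) if white else ((hsv[...,0]<15)&(hsv[...,1]>100))
    W=np.zeros_like(m); x,y=int(p[0]*4),int(p[1]*4); W[y-4*w:y+4*w,x-4*w:x+4*w]=1
    k,l,st,ce=cv2.connectedComponentsWithStats((m&W).astype(np.uint8))
    i=l[y,x]; 
    return (ce[i]+.5)/4-.5, st[i]/4.
CASE=[((-.036,.056),0),((-.036,0),0),((-.036,-.056),0),((.036,0),0)]
E
python3 - <<'E'
from fit import *
obs=[]
for n,pts in [("top",[("c",(-.036,.056),(291,211)),("c",(-.036,0),(309,208)),("c",(-.036,-.056),(327,205)),("c",(.036,0),(305,184)),("f",(0,.06),(167,188)),("f",(0,0),(187,185)),("f",(0,-.06),(206,181))]),
   ("scene",[("c",(-.036,.056),(228,201)),("c",(-.036,0),(218,213)),("c",(-.036,-.056),(207,226)),("c",(.036,0),(240,220)),("f",(0,.06),(313,152)),("f",(0,0),(306,160)),("f",(0,-.06),(299,171))])]:
    c,K,R,t=cam(n)
    for a,l,p in pts:
        q,st=seg(c["pixels"],p,white=(l[1]==-.06)); print(n,a,l,np.round(q,2),st)
        obs.append((n,a,l,q,(K,R,t)))
res={}
for a,x0 in [("c",[.5,-.17,-.1]),("f",[.527,.18,.15])]:
  for cams in [("top",),("scene",),("top","scene")]:
    o=[b for b in obs if b[1]==a and b[0] in cams]
    f=lambda p:np.concatenate([cen(*b[4],T(p,b[2]))-b[3] for b in o])
    r=least_squares(f,x0,loss="soft_l1",f_scale=.5,x_scale=[.01,.01,.1]); print(a,cams,np.round(r.x,4),np.degrees(r.x[2]),np.round(r.fun,2))
    res[a]=r.x
    if cams==("top",): 
       pass
np.save("poses.npy",np.array([res["c"],res["f"]]))
for l in [(.036,.056),(.036,-.056)]: print("gap",T(res["c"],l))
for l in [(0,.06),(0,0),(0,-.06)]: print("egg",T(res["f"],l))
# per-egg in top
for b in obs:
    r=least_squares(lambda q:cen(*b[4],q)-b[3],T(res[b[1]],b[2])); print(b[0],b[1],b[2],np.round(r.x,4),np.round((r.x-T(res[b[1]],b[2]))*1e3,1))
E
```

```text
top c (-0.036, 0.056) [289.83 211.26] [283.5  204.75  13.5   13.75 584.5 ]
top c (-0.036, 0) [308.45 208.18] [302.25 202.    13.5   13.75 577.75]
top c (-0.036, -0.056) [326.88 205.16] [320.5  199.    13.75  13.5  582.5 ]
top c (0.036, 0) [303.95 184.68] [297.5  178.5   13.75  13.5  574.25]
top f (0, 0.06) [166.11 187.35] [159.25 180.75  14.75  14.25 641.  ]
top f (0, 0) [186.16 184.34] [179.5  177.75  14.5   14.25 632.  ]
top f (0, -0.06) [206.   181.24] [200.   175.25  13.25  13.25 552.75]
scene c (-0.036, 0.056) [227.07 199.26] [ 217.    190.     22.     22.   1492.75]
scene c (-0.036, 0) [218.35 213.16] [ 207.   202.    22.    22.  1148.5]
scene c (-0.036, -0.056) [208.93 224.7 ] [201.  215.   17.   20.  972.5]
scene c (0.036, 0) [240.34 220.86] [233.   212.25  18.    17.75 850.5 ]
scene f (0, 0.06) [311.86 150.05] [ 302.    141.     22.     22.   1437.75]
scene f (0, 0) [308.45 157.82] [299.75 149.    17.25  19.75 866.5 ]
scene f (0, -0.06) [298.77 170.37] [292.75 163.75  13.    14.75 556.25]
c ('top',) [ 0.4848 -0.1773  0.146 ] 8.36371072715417 [-0.08 -0.06 -0.07  0.03  0.08  0
[... 711 characters left out ...]
893]
egg [0.53570413 0.12268002]
top c (-0.036, 0.056) [ 0.4408 -0.1273] [-0.  -0.8]
top c (-0.036, 0) [ 0.4492 -0.1827] [-1. -1.]
top c (-0.036, -0.056) [ 0.4575 -0.2377] [-2.  -0.7]
top c (0.036, 0) [ 0.5203 -0.1718] [-0.9 -2.1]
top f (0, 0.06) [0.518  0.2403] [ 0.1 -1. ]
top f (0, 0) [0.5263 0.1805] [-0.5 -1.5]
top f (0, -0.06) [0.5349 0.1213] [-0.8 -1.4]
scene c (-0.036, 0.056) [ 0.4342 -0.1201] [-6.7  6.4]
scene c (-0.036, 0) [ 0.4521 -0.1819] [ 1.9 -0.2]
scene c (-0.036, -0.056) [ 0.4609 -0.2333] [1.4 3.7]
scene c (0.036, 0) [ 0.5244 -0.1708] [ 3.2 -1. ]
scene f (0, 0.06) [0.5134 0.2494] [-4.4  8.1]
scene f (0, 0) [0.5273 0.2026] [ 0.6 20.6]
scene f (0, -0.06) [0.5371 0.1241] [1.4 1.4]
```

Run:
```python
from fit import *
pc=np.array([.4848,-.1773,.146])
for n in ["top","scene"]:
    c,K,R,t=cam(n); im=c["pixels"][:,:,::-1].copy()
    im=cv2.resize(im,None,fx=4,fy=4,interpolation=cv2.INTER_CUBIC)
    for th,col in [(1.8,(255,0,0)),(1.9,(0,255,0)),(2.0,(0,0,255))]:
        def pt(u,v,y): return np.r_[T(pc,(.078-u*np.cos(th)+v*np.sin(th),y)),.022+u*np.sin(th)+v*np.cos(th)]
        P=[pt(u,.010,y) for u,y in [(.152,-.035),(.186,-.035),(.186,.035),(.152,.035)]]
        q=proj(K,R,t,P); print(n,th,np.round(proj(K,R,t,[pt(.169,.01,0)]),1),pt(.169,.01,0))
        cv2.polylines(im,[((q+.5)*4).astype(int)],True,col,1)
    P=[np.r_[T(pc,l),.022] for l in [(-.078,-.09),(.078,-.09),(.078,.09),(-.078,.09)]]
    cv2.polylines(im,[((proj(K,R,t,P)+.5)*4).astype(int)],True,(255,255,0),1)
    cr=im[440:940,1040:1440] if n=="top" else im[680:1080,740:1240]
    cv2.imwrite(f"pics/{n}_cov.png",cv2.resize(cr,None,fx=1.4,fy=1.2))
```

```text
top 1.8 [[304.3 141.1]] [ 0.60959366 -0.15894955  0.18430823]
top 1.9 [[303.  136.1]] [ 0.62538714 -0.15662718  0.17869182]
top 2.0 [[301.7 131.6]] [ 0.64054697 -0.15439798  0.1715098 ]
scene 1.8 [[266.8 189.1]] [ 0.60959366 -0.15894955  0.18430823]
scene 1.9 [[272.4 192.6]] [ 0.62538714 -0.15662718  0.17869182]
scene 2.0 [[277.9 196.5]] [ 0.64054697 -0.15439798  0.1715098 ]
```

View pics/top_cov.png

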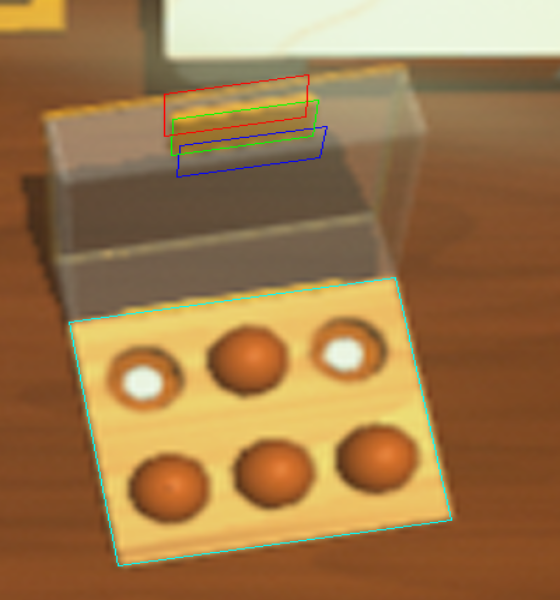

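View pics/scene_cov.png

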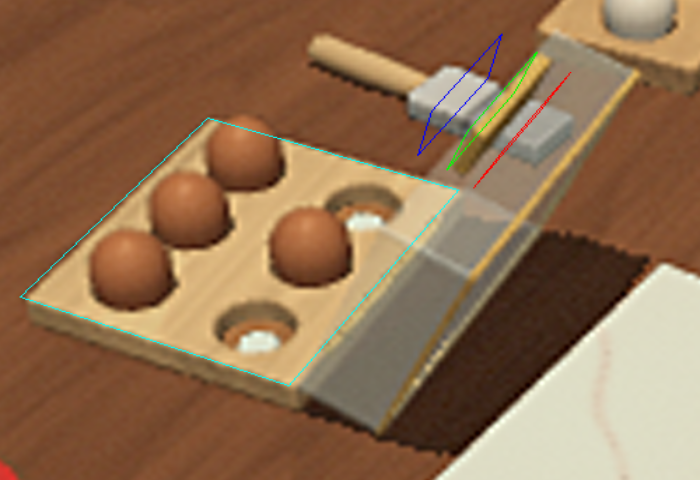

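```bash
cat > plan.py <<'E'
from h import *
from scipy.spatial.transform import Rotation as Ro
def rot(phi,t):
    p,t=np.radians([phi,t]); z=np.array([np.cos(p)*np.cos(t),np.sin(p)*np.cos(t),np.sin(t)])
    x=np.array([np.sin(t)*np.cos(p),np.sin(t)*np.sin(p),-np.cos(t)]); return np.column_stack([x,np.cross(z,x),z])
def plan(*tg):
    """tg: (pos, R)"""
    s=read_state(); p=np.array(s["position"]);R=Ro.from_matrix(s["tcp_rot"]).as_matrix()
    print("t",round(s["time_s"],2),"at",np.round(p,4),"open",round(s["opening"],3),"F",np.round(s["force"],2))
    for pos,Rt in tg:
        print("shift",np.round(R.T@(np.array(pos)-p),4),"turn",np.round(Ro.from_matrix(R.T@Rt).as_rotvec(degrees=True),2),"dist",round(np.linalg.norm(np.array(pos)-p),3))
E
python3 -c "
from plan import *
plan(((.518,.2403,.17),rot(8.2,6)))"
```

```text
t 1.85 at [0.2689 0.5642 0.2225] open 1.0 F [-0.39  0.64  0.21]
shift [ 0.0525 -0.3643 -0.1852] turn [56.26 -5.51 -2.95] dist 0.412
```

Call:
{"method": "play_rows", "body": {
  "rows": [
    [[0.01,-0.05,-0.025,8,0,0,0.087],[0.015,-0.1,-0.05,16,-1,0,0.087],[0.02,-0.15,-0.075,24,-2,-1,0.087],[0.025,-0.195,-0.1,32,-3,-1,0.08],[0.03,-0.24,-0.12,40,-4,-2,0.075],[0.035,-0.285,-0.145,48,-5,-2,0.07],[0.045,-0.325,-0.165,56.3,-5.5,-2.9,0.06],[0.0525,-0.3643,-0.1852,56.3,-5.5,-2.9,0.06],[0.0525,-0.3643,-0.1852,56.3,-5.5,-2.9,0.06],[0.0525,-0.3643,-0.1852,56.3,-5.5,-2.9,0.06]]
  ]
}}

```text
time_s: 2.85
position: [0.5193, 0.2385, 0.1697]
tcp_rot: [[0.103, -0.138, 0.985], [0.015, 0.99, 0.137], [-0.995, 0.001, 0.104]]
force: [-0.3, 0.3, -0.5]
opening: 0.697
```

```bash
python3 -c "
from plan import *
c,K,R,t=cam('wrist'); cv2.imwrite('pics/w1.png',c['pixels'][:,:,::-1]); np.savez('w1.npz',im=c['pixels'],K=K,R=R,t=t)
print('campos',-R.T@t,'axis',R[2])
plan(((.518,.2403,.17),rot(8.2,6)))"
```

```text
campos [0.49101912 0.31337795 0.32990266] axis [ 0.13865885 -0.26548511 -0.95409191]
t 2.9 at [0.518  0.2399 0.1699] open 0.693 F [-0.44  0.77 -0.66]
shift [-0.0001  0.0004  0.    ] turn [-0.16 -0.08 -0.05] dist 0.0
```

View pics/w1.png

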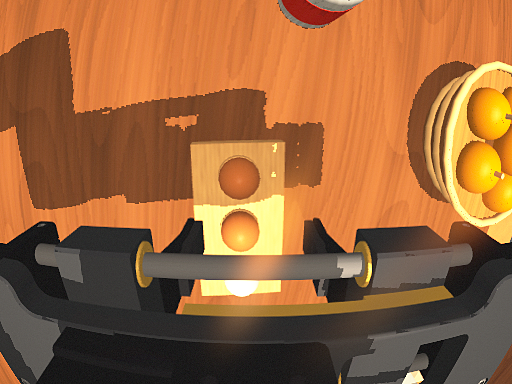

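```bash
cat > wr.py <<'E'
from fit import *
def fproj(K,R,t,P):
    P=np.atleast_2d(P).astype(np.float64)
    q,_=cv2.fisheye.projectPoints(P.reshape(-1,1,3),cv2.Rodrigues(R)[0],t.reshape(3,1),K,np.zeros(4)); return q.reshape(-1,2)
def wcen(K,R,t,c):
    h=cv2.convexHull(fproj(K,R,t,eggpts(c)).astype(np.float32)); M=cv2.moments(h); return np.array([M['m10'],M['m01']])/M['m00'],h
E
python3 - <<'E'
from wr import *
d=np.load('w1.npz'); im,K,R,t=d['im'],d['K'],d['R'],d['t']
o=im[:,:,::-1].copy(); o=cv2.resize(o,None,fx=3,fy=3,interpolation=cv2.INTER_CUBIC)
for c in [(.518,.2403),(.5263,.1805),(.5349,.1213)]:
    q,h=wcen(K,R,t,c); print(c,q); cv2.polylines(o,[((h+.5)*3).astype(int)],True,(0,255,0),1)
hsv=cv2.cvtColor(im,cv2.COLOR_RGB2HSV)
for p in [(239,178),(225,200),(240,231),(239,160),(255,210),(230,170),(215,160)]: print(p,im[p[1],p[0]],hsv[p[1],p[0]])
cv2.imwrite('pics/w1o.png',o[390:900,480:960])
E
```

```text
(0.518, 0.2403) [239.1825588  177.40981134]
(0.5263, 0.1805) [239.96070189 230.98381421]
(0.5349, 0.1213) [241.20244122 276.64514158]
(239, 178) [221 122  64] [ 11 181 221]
(225, 200) [231 162  86] [ 16 160 231]
(240, 231) [255 190  88] [ 18 167 255]
(239, 160) [172  90  45] [ 11 188 172]
(255, 210) [255 254 157] [ 30  98 255]
(230, 170) [198 105  52] [ 11 188 198]
(215, 160) [234 166  84] [ 16 163 234]
```

View pics/w1o.png

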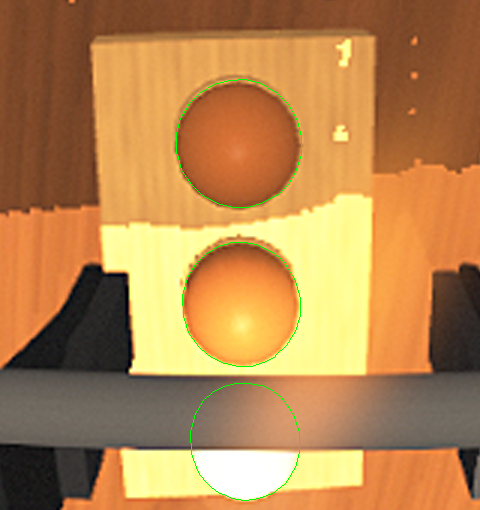

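```bash
python3 -c "
from plan import *
plan(((.5186,.2404,.07),rot(8.2,6)),((.5187,.2404,.028),rot(8.2,6)))"
```

```text
t 2.9 at [0.518  0.2399 0.1699] open 0.693 F [-0.44  0.77 -0.66]
shift [ 0.0994  0.0003 -0.0097] turn [-0.16 -0.08 -0.05] dist 0.1
shift [ 0.1412  0.0003 -0.0139] turn [-0.16 -0.08 -0.05] dist 0.142
```

Call:
{"method": "play_rows", "body": {
  "rows": [
    [[0.04,0,-0.004,0,0,0,0.056],[0.075,0,-0.007,0,0,0,0.056],[0.1,0.0003,-0.0097,0,0,0,0.056],[0.115,0.0003,-0.0112,0,0,0,0.056],[0.128,0.0003,-0.0125,0,0,0,0.056],[0.136,0.0003,-0.0134,0,0,0,0.056],[0.1412,0.0003,-0.0139,0,0,0,0.056],[0.1412,0.0003,-0.0139,0,0,0,0.056],[0.1412,0.0003,-0.0139,0,0,0,0.056]]
  ]
}}

```text
time_s: 3.8
position: [0.5193, 0.241, 0.0288]
tcp_rot: [[0.104, -0.142, 0.984], [0.016, 0.99, 0.141], [-0.994, 0.001, 0.105]]
force: [-0.0, -0.5, 0.3]
opening: 0.643
```

```bash
python3 -c "
from plan import *
c,K,R,t=cam('wrist'); cv2.imwrite('pics/w2.png',c['pixels'][:,:,::-1])
plan(((.5187,.2404,.028),rot(8.2,6)))"
```

```text
t 3.85 at [0.5194 0.241  0.0289] open 0.642 F [ 0.99 -0.26 -0.65]
shift [ 0.0008 -0.0005 -0.0009] turn [-0.04  0.06 -0.05] dist 0.001
```

View pics/w2.png

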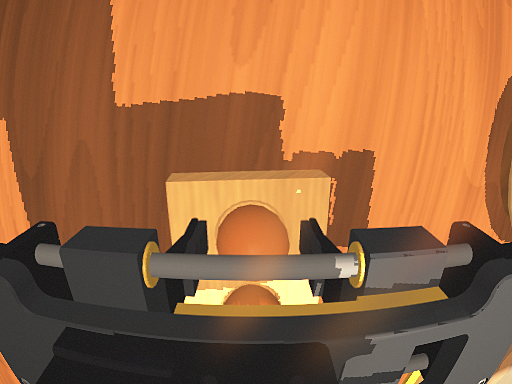

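Call:
{"method": "play_rows", "body": {
  "rows": [
    [[0.0006,0,-0.0006,0,0,0,0.052],[0.0006,0,-0.0006,0,0,0,0.048],[0.0006,0,-0.0006,0,0,0,0.044],[0.0006,0,-0.0006,0,0,0,0.041],[0.0006,0,-0.0006,0,0,0,0.038],[0.0006,0,-0.0006,0,0,0,0.036],[0.0006,0,-0.0006,0,0,0,0.036],[0.0006,0,-0.0006,0,0,0,0.036]]
  ]
}}

```text
time_s: 4.65
position: [0.5184, 0.2407, 0.0276]
tcp_rot: [[0.103, -0.142, 0.984], [0.015, 0.99, 0.141], [-0.995, 0.001, 0.104]]
force: [-0.0, -0.1, 1.0]
opening: 0.479
```

```bash
python3 -c "
from plan import *
plan()
plan()
plan(((.5187,.2404,.09),rot(8.2,6)))"
```

```text
t 4.65 at [0.5184 0.2407 0.0276] open 0.479 F [-0.   -0.15  0.97]
t 4.65 at [0.5184 0.2407 0.0276] open 0.479 F [-0.   -0.15  0.97]
t 4.65 at [0.5184 0.2407 0.0276] open 0.479 F [-0.   -0.15  0.97]
shift [-0.0621 -0.0003  0.0067] turn [-0.04 -0.02 -0.04] dist 0.062
```

Call:
{"method": "play_rows", "body": {
  "rows": [
    [[-0.006,0,0.0006,0,0,0,0.036],[-0.015,0,0.0015,0,0,0,0.036],[-0.03,0,0.003,0,0,0,0.036],[-0.05,0,0.005,0,0,0,0.036],[-0.075,0,0.0078,0,0,0,0.036],[-0.095,0,0.01,0,0,0,0.036],[-0.105,0,0.011,0,0,0,0.036],[-0.11,0,0.0115,0,0,0,0.036]]
  ]
}}

```text
time_s: 5.45
position: [0.5187, 0.2408, 0.1396]
tcp_rot: [[0.105, -0.142, 0.984], [0.016, 0.99, 0.141], [-0.994, 0.001, 0.106]]
force: [0.6, 0.6, 0.0]
opening: 0.477
```

Run:
```python
from plan import *
from fit import T
plan()
c,K,R,t=cam('wrist'); cv2.imwrite('pics/w3.png',c['pixels'][:,:,::-1])
pc=np.array([.4848,-.1773,.146])
c,K,R,t=cam('top'); im=cv2.resize(c['pixels'][:,:,::-1],None,fx=12,fy=12,interpolation=cv2.INTER_CUBIC)
for th,col in [(1.88,(255,0,0)),(1.92,(0,255,0)),(1.96,(0,0,255))]:
    def pt(u,v,y): return np.r_[T(pc,(.078-u*np.cos(th)+v*np.sin(th),y)),.022+u*np.sin(th)+v*np.cos(th)]
    q=proj(K,R,t,[pt(u,.006,y) for u,y in [(.152,-.035),(.186,-.035),(.186,.035),(.152,.035)]])
    cv2.polylines(im,[((q+.5)*12).astype(int)],True,col,1)
cv2.imwrite('pics/topcov2.png',im[1440:2040,3180:3980])
```

```text
t 5.45 at [0.5187 0.2408 0.1396] open 0.477 F [0.56 0.57 0.04]
```

View pics/w3.png

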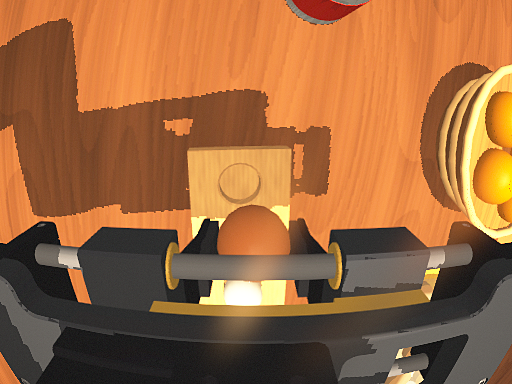

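View pics/topcov2.png

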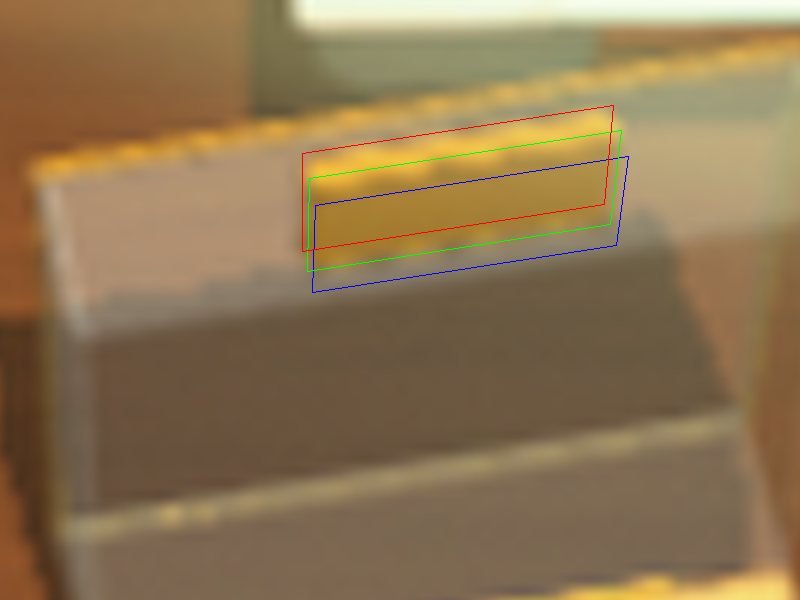

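```bash
cat > gap.py <<'E'
from plan import *
from fit import T
pc=np.array([.4848,-.1773,.146])
def g(sy,off,z,phi):
    q=T(pc,(.036-off,sy*.056)); p=np.radians(phi); return ((q[0]+.0007*np.cos(p),q[1]+.0007*np.sin(p),z),rot(phi,6))
E
python3 - <<'E'
from gap import *
print(g(1,0,.028,0.4)[0],g(-1,0,.028,16.4)[0])
plan(g(1,50,.14,.4))
E
```

```text
(np.float64(0.5129699916756973), np.float64(-0.11665355459442577), 0.028) (np.float64(0.5292354971953721), np.float64(-0.22726922535279606), 0.028)
t 5.55 at [0.5183 0.2406 0.1386] open 0.478 F [-0.24 -0.77 -0.91]
shift [ -5.2429  -0.5249 -49.7805] turn [ 7.72  0.01 -0.85] dist 50.059
```

Run:
```python
from gap import *
plan(g(1,.05,.14,.4))
```

```text
t 5.55 at [0.5183 0.2406 0.1386] open 0.478 F [-0.24 -0.77 -0.91]
shift [-0.0128 -0.3531 -0.1053] turn [ 7.72  0.01 -0.85] dist 0.369
```

Call:
{"method": "play_rows", "body": {
  "rows": [
    [[-0.0004,-0.012,-0.0036,0.3,0,0,0.036],[-0.0015,-0.042,-0.0126,1,0,-0.1,0.036],[-0.003,-0.08,-0.024,2,0,-0.2,0.036],[-0.0044,-0.12,-0.036,3,0,-0.3,0.036],[-0.0058,-0.16,-0.048,4,0,-0.4,0.036],[-0.0073,-0.2,-0.06,5,0,-0.5,0.036],[-0.0087,-0.24,-0.0715,5.8,0,-0.6,0.036],[-0.0102,-0.28,-0.0835,6.5,0,-0.7,0.036],[-0.0115,-0.315,-0.094,7.2,0,-0.8,0.036],[-0.0123,-0.34,-0.1014,7.7,0,-0.85,0.036],[-0.0128,-0.3531,-0.1053,7.7,0,-0.85,0.036],[-0.0128,-0.3531,-0.1053,7.7,0,-0.85,0.036]]
  ]
}}

```text
time_s: 6.75
position: [0.4625, -0.1261, 0.1388]
tcp_rot: [[0.103, -0.003, 0.995], [0.001, 1.0, 0.003], [-0.995, 0.0, 0.103]]
force: [-0.3, -0.3, -0.8]
opening: 0.479
```

Run:
```python
from gap import *
c,K,R,t=cam('wrist'); cv2.imwrite('pics/w4.png',c['pixels'][:,:,::-1]);np.savez('w4.npz',im=c['pixels'],K=K,R=R,t=t)
c,K,R,t=cam('scene'); cv2.imwrite('pics/s4.png',cv2.resize(c['pixels'][110:290,170:390,::-1],None,fx=3.4,fy=3.4,interpolation=cv2.INTER_CUBIC))
plan(g(1,.015,.09,.4),g(1,.015,.075,.4),g(1,.008,.055,.4),g(1,.003,.04,.4),g(1,0,.0285,.4))
```

```text
t 6.85 at [ 0.4624 -0.1238  0.1389] open 0.479 F [-0.28  0.55 -0.63]
shift [0.0523 0.0047 0.0306] turn [-0.07 -0.16 -0.07] dist 0.061
shift [0.0672 0.0047 0.0291] turn [-0.07 -0.16 -0.07] dist 0.073
shift [0.0878 0.0056 0.0339] turn [-0.07 -0.16 -0.07] dist 0.094
shift [0.1032 0.0063 0.0373] turn [-0.07 -0.16 -0.07] dist 0.11
shift [0.115  0.0067 0.0391] turn [-0.07 -0.16 -0.07] dist 0.122
```

View pics/w4.png

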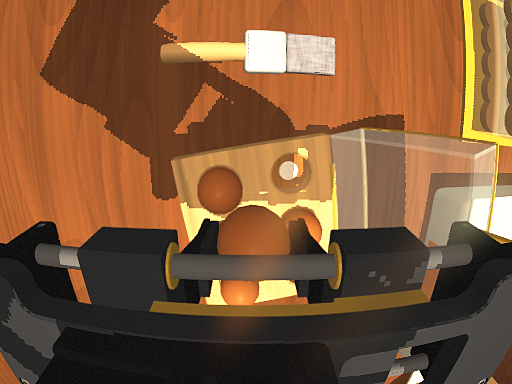

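View pics/s4.png

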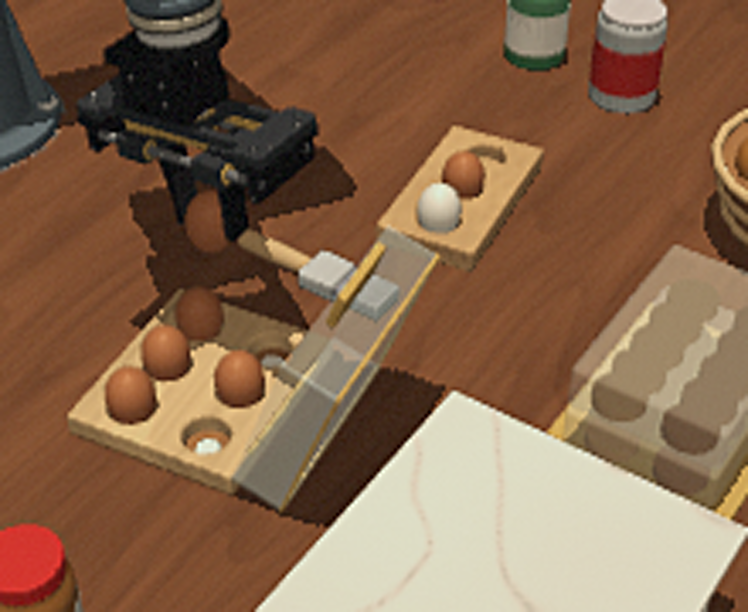

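Run:
```python
from wr import *
pc=np.array([.4848,-.1773,.146])
d=np.load('w4.npz'); im,K,R,t=d['im'],d['K'],d['R'],d['t']
o=cv2.resize(im[:,:,::-1],None,fx=4,fy=4,interpolation=cv2.INTER_CUBIC)
for l in [(-.036,.056),(.036,0),(-.036,0)]:
    q,h=wcen(K,R,t,T(pc,l)); cv2.polylines(o,[((h+.5)*4).astype(int)],True,(0,255,0),1)
c=T(pc,(.036,.056)); a=np.linspace(0,2*np.pi,40)
q=fproj(K,R,t,np.c_[c[0]+.0205*np.cos(a),c[1]+.0205*np.sin(a),0*a+.022]); cv2.polylines(o,[((q+.5)*4).astype(int)],True,(255,0,0),1)
q=fproj(K,R,t,[np.r_[T(pc,l),.022] for l in [(-.078,-.09),(.078,-.09),(.078,.09),(-.078,.09)]]); cv2.polylines(o,[((q+.5)*4).astype(int)],True,(255,0,0),1)
cv2.imwrite('pics/w4o.png',o[500:1000,660:1400])
```

```text
(no output)
```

View pics/w4o.png

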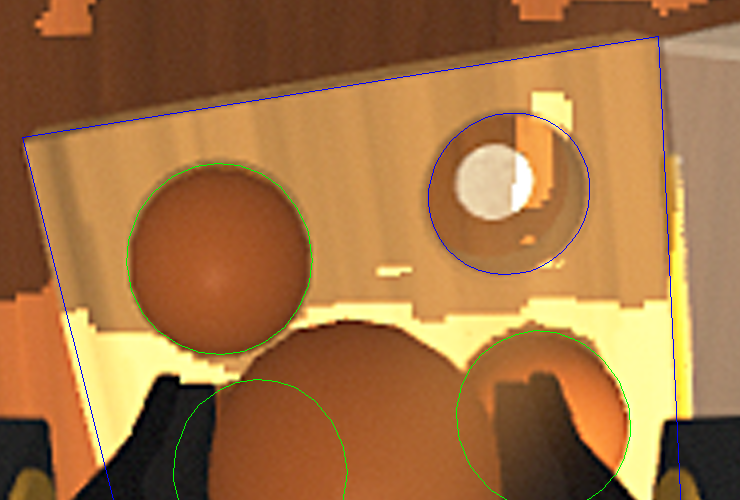

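Call:
{"method": "play_rows", "body": {
  "rows": [
    [[0.01,0.001,0.006,0,0,0,0.036],[0.03,0.003,0.018,0,0,0,0.036],[0.0523,0.0047,0.0306,0,0,0,0.036],[0.0672,0.0047,0.0295,0,0,0,0.036],[0.078,0.005,0.0315,0,0,0,0.036],[0.0878,0.0056,0.0339,0,0,0,0.036],[0.096,0.006,0.0356,0,0,0,0.036],[0.1032,0.0063,0.0373,0,0,0,0.036],[0.1032,0.0063,0.0373,0,0,0,0.036],[0.1032,0.0063,0.0373,0,0,0,0.036]]
  ]
}}

```text
time_s: 7.85
position: [0.5113, -0.1174, 0.041]
tcp_rot: [[0.104, -0.007, 0.995], [0.001, 1.0, 0.007], [-0.995, -0.0, 0.104]]
force: [0.4, 0.3, -1.2]
opening: 0.479
```

Run:
```python
from gap import *
c,K,R,t=cam('wrist'); cv2.imwrite('pics/w5.png',c['pixels'][:,:,::-1])
plan(g(1,.001,.033,.4),g(1,0,.028,.4))
```

```text
t 7.9 at [ 0.5114 -0.1175  0.0412] open 0.474 F [-0.22  0.27 -1.37]
shift [ 0.0083  0.0007 -0.0003] turn [ 0.01 -0.    0.02] dist 0.008
shift [0.0133 0.0008 0.0002] turn [ 0.01 -0.    0.02] dist 0.013
```

View pics/w5.png

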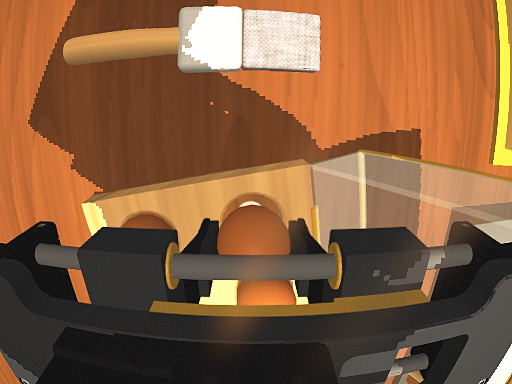

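Call:
{"method": "play_rows", "body": {
  "rows": [
    [[0.003,0.0003,0,0,0,0,0.036],[0.006,0.0005,0,0,0,0,0.036],[0.0085,0.0007,0,0,0,0,0.036],[0.0105,0.0008,0.0001,0,0,0,0.036],[0.012,0.0008,0.0002,0,0,0,0.036],[0.0122,0.0008,0.0002,0,0,0,0.036],[0.0122,0.0008,0.0002,0,0,0,0.036]]
  ]
}}

```text
time_s: 8.6
position: [0.5127, -0.1165, 0.0287]
tcp_rot: [[0.104, -0.007, 0.995], [0.001, 1.0, 0.007], [-0.995, -0.0, 0.104]]
force: [0.4, 0.6, -1.1]
opening: 0.477
```

Run:
```python
from gap import *
c,K,R,t=cam('wrist'); cv2.imwrite('pics/w6.png',c['pixels'][:,:,::-1])
plan(g(1,.0,.028,.4))
```

```text
t 8.65 at [ 0.5127 -0.1165  0.0287] open 0.481 F [-0.14 -0.08  0.08]
shift [ 0.0008 -0.0001  0.0002] turn [ 0.02 -0.03  0.  ] dist 0.001
```

View pics/w6.png

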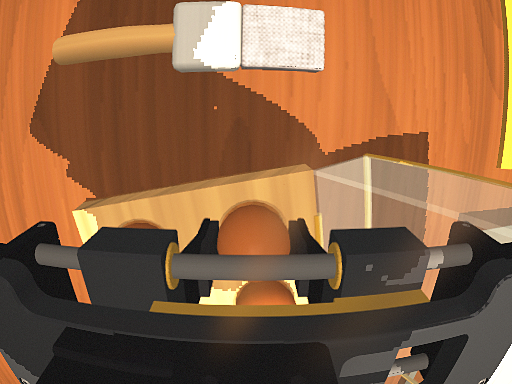

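Call:
{"method": "play_rows", "body": {
  "rows": [
    [[0.0004,0,0.0001,0,0,0,0.036],[0.0008,0,0.0001,0,0,0,0.036],[0.0008,0,0.0001,0,0,0,0.036],[0.0008,0,0.0001,0,0,0,0.04],[0.0008,0,0.0001,0,0,0,0.0425],[0.0008,0,0.0001,0,0,0,0.045],[0.0008,0,0.0001,0,0,0,0.048],[0.0008,0,0.0001,0,0,0,0.051],[0.0008,0,0.0001,0,0,0,0.053],[0.0008,0,0.0001,0,0,0,0.053]]
  ]
}}

```text
time_s: 9.65
position: [0.5129, -0.1165, 0.028]
tcp_rot: [[0.104, -0.007, 0.995], [0.001, 1.0, 0.007], [-0.995, -0.0, 0.104]]
force: [-1.0, 1.2, -0.6]
opening: 0.603
```

Run:
```python
from gap import *
c,K,R,t=cam('wrist'); cv2.imwrite('pics/w7.png',c['pixels'][:,:,::-1])
plan(g(1,.0,.045,.4),g(1,.003,.075,.4),g(1,.05,.14,.4))
```

```text
t 9.7 at [ 0.5129 -0.1166  0.028 ] open 0.61 F [ 0.8  -0.55  0.04]
shift [-0.0169 -0.0001  0.0018] turn [ 0.02 -0.03  0.01] dist 0.017
shift [-0.047  -0.0005  0.002 ] turn [ 0.02 -0.03  0.01] dist 0.047
shift [-0.1165 -0.007  -0.0376] turn [ 0.02 -0.03  0.01] dist 0.123
```

View pics/w7.png

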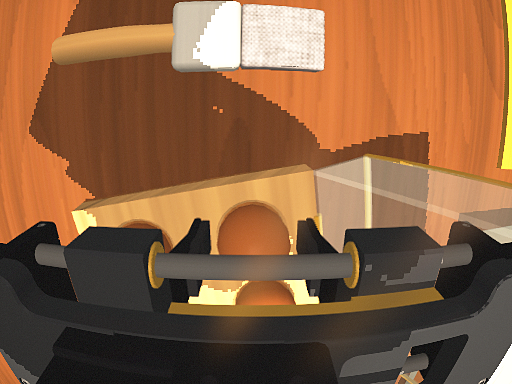

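Call:
{"method": "play_rows", "body": {
  "rows": [
    [[-0.006,0,0.0006,0,0,0,0.054],[-0.017,0,0.0018,0,0,0,0.054],[-0.032,0,0.002,0,0,0,0.054],[-0.047,-0.0005,0.002,0,0,0,0.054],[-0.065,-0.001,-0.006,0,0,0,0.056],[-0.085,-0.003,-0.018,0,0,0,0.056],[-0.105,-0.005,-0.03,0,0,0,0.056],[-0.1165,-0.007,-0.0376,0,0,0,0.056],[-0.1165,-0.007,-0.0376,0,0,0,0.056]]
  ]
}}

```text
time_s: 10.6
position: [0.4634, -0.1243, 0.1418]
tcp_rot: [[0.107, -0.006, 0.994], [-0.001, 1.0, 0.007], [-0.994, -0.002, 0.107]]
force: [0.2, -0.2, -0.6]
opening: 0.642
```

Run:
```python
from gap import *
c,K,R,t=cam('wrist'); cv2.imwrite('pics/w8.png',c['pixels'][:,:,::-1]); np.savez('w8.npz',im=c['pixels'],K=K,R=R,t=t)
from wr import *
im=c['pixels']; o=cv2.resize(im[:,:,::-1],None,fx=4,fy=4,interpolation=cv2.INTER_CUBIC)
for l in [(-.036,.056),(.036,0),(-.036,0),(.036,.056)]:
    q,h=wcen(K,R,t,T(pc,l)); cv2.polylines(o,[((h+.5)*4).astype(int)],True,(0,255,0),1)
cv2.imwrite('pics/w8o.png',o[500:1000,660:1400])
plan(((.5264+.0006,.1807,.14),rot(8.2,6)),((.527,.1808,.07),rot(8.2,6)),((.527,.1808,.028),rot(8.2,6)))
```

```text
t 10.65 at [ 0.4638 -0.1243  0.1409] open 0.643 F [-0.12 -0.41  0.31]
shift [0.0075 0.3046 0.0647] turn [-7.78  0.09  0.9 ] dist 0.311
shift [0.0771 0.3048 0.0573] turn [-7.78  0.09  0.9 ] dist 0.32
shift [0.1188 0.3048 0.0529] turn [-7.78  0.09  0.9 ] dist 0.331
```

View pics/w8o.png

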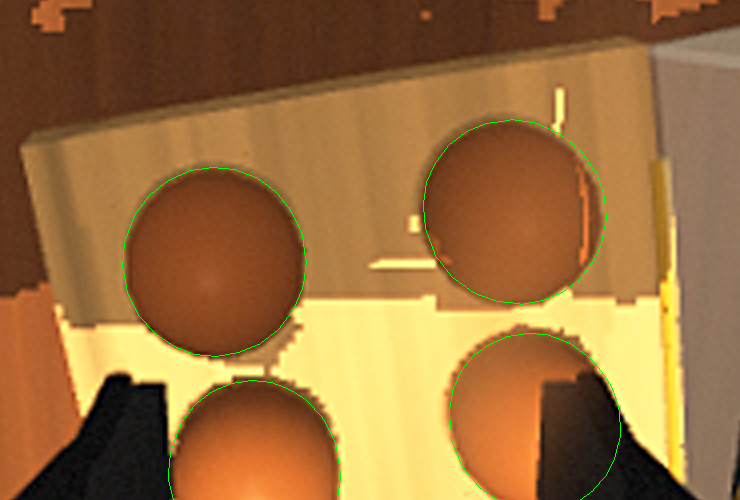

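Call:
{"method": "play_rows", "body": {
  "rows": [
    [[0.001,0.03,0.006,-1,0,0.1,0.056],[0.002,0.075,0.016,-2,0,0.2,0.056],[0.003,0.12,0.0255,-3,0,0.4,0.056],[0.004,0.165,0.035,-5,0,0.5,0.056],[0.005,0.21,0.0445,-6,0,0.7,0.056],[0.006,0.25,0.053,-7,0,0.8,0.056],[0.007,0.285,0.0605,-7.8,0,0.9,0.056],[0.0075,0.3046,0.0647,-7.8,0.1,0.9,0.056],[0.03,0.3047,0.0623,-7.8,0.1,0.9,0.056],[0.05,0.3048,0.06,-7.8,0.1,0.9,0.056],[0.06,0.3048,0.059,-7.8,0.1,0.9,0.056],[0.06,0.3048,0.059,-7.8,0.1,0.9,0.056]]
  ]
}}

```text
time_s: 11.85
position: [0.525, 0.1814, 0.0842]
tcp_rot: [[0.097, -0.144, 0.985], [0.016, 0.99, 0.143], [-0.995, 0.002, 0.098]]
force: [-0.6, -1.2, -0.4]
opening: 0.648
```

Run:
```python
from gap import *
from wr import *
c,K,R,t=cam('wrist'); im=c['pixels']; o=cv2.resize(im[:,:,::-1],None,fx=3,fy=3,interpolation=cv2.INTER_CUBIC)
for l in [(.5263,.1805)]:
    q,h=wcen(K,R,t,l); cv2.polylines(o,[((h+.5)*3).astype(int)],True,(0,255,0),1)
cv2.imwrite('pics/w9o.png',o[400:900,440:1100])
plan(((.527,.1806,.05),rot(8.2,6)),((.527,.1806,.028),rot(8.2,6)))
```

```text
t 11.9 at [0.5259 0.1813 0.0853] open 0.64 F [-0.07 -0.37  0.12]
shift [ 0.0353 -0.001  -0.0025] turn [ 0.04 -0.24 -0.1 ] dist 0.035
shift [ 0.0572 -0.001  -0.0047] turn [ 0.04 -0.24 -0.1 ] dist 0.057
```

View pics/w9o.png

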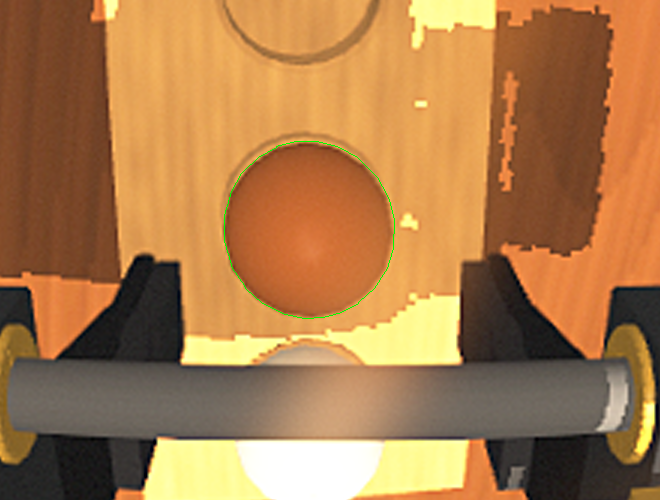

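Call:
{"method": "play_rows", "body": {
  "rows": [
    [[0.015,-0.0004,-0.001,0,-0.2,-0.1,0.056],[0.03,-0.0008,-0.002,0,-0.2,-0.1,0.056],[0.042,-0.001,-0.0033,0,-0.2,-0.1,0.056],[0.051,-0.001,-0.0042,0,-0.2,-0.1,0.056],[0.0565,-0.001,-0.0046,0,-0.2,-0.1,0.056],[0.0565,-0.001,-0.0046,0,-0.2,-0.1,0.056],[0.0565,-0.001,-0.0046,0,-0.2,-0.1,0.056]]
  ]
}}

```text
time_s: 12.6
position: [0.5277, 0.1807, 0.0299]
tcp_rot: [[0.105, -0.144, 0.984], [0.015, 0.99, 0.143], [-0.994, -0.0, 0.106]]
force: [-0.6, -0.4, 0.3]
opening: 0.645
```

Run:
```python
from gap import *
c,K,R,t=cam('wrist'); cv2.imwrite('pics/w10.png',c['pixels'][:,:,::-1])
plan(((.527,.1806,.028),rot(8.2,6)))
```

```text
t 12.65 at [0.5279 0.1807 0.0301] open 0.641 F [0.15 0.24 0.28]
shift [ 0.002   0.     -0.0011] turn [0.06 0.13 0.01] dist 0.002
```

View pics/w10.png

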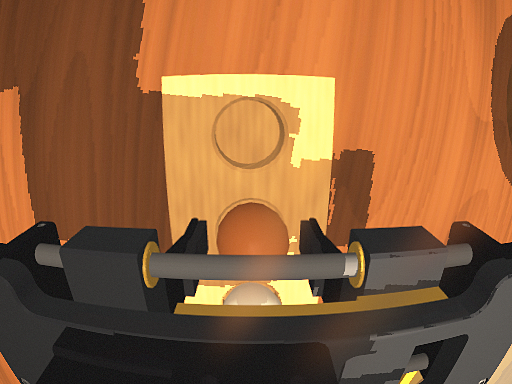

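Position is good; a couple of mm lower, then close gently.

Call:
{"method": "play_rows", "body": {
  "rows": [
    [[0.0012,0,-0.0006,0,0,0,0.056],[0.002,0,-0.001,0,0,0,0.054],[0.002,0,-0.001,0,0,0,0.051],[0.002,0,-0.001,0,0,0,0.048],[0.002,0,-0.001,0,0,0,0.044],[0.002,0,-0.001,0,0,0,0.041],[0.002,0,-0.001,0,0,0,0.038],[0.002,0,-0.001,0,0,0,0.036],[0.002,0,-0.001,0,0,0,0.036],[0.002,0,-0.001,0,0,0,0.036]]
  ]
}}

```text
time_s: 13.65
position: [0.5267, 0.1806, 0.0276]
tcp_rot: [[0.105, -0.144, 0.984], [0.015, 0.99, 0.143], [-0.994, -0.0, 0.106]]
force: [-0.5, 0.5, -0.2]
opening: 0.481
```

Call:
{"method": "play_rows", "body": {
  "rows": [
    [[-0.006,0,0.0006,0,0,0,0.036],[-0.015,0,0.0015,0,0,0,0.036],[-0.03,0,0.003,0,0,0,0.036],[-0.05,0,0.005,0,0,0,0.036],[-0.075,0,0.0078,0,0,0,0.036],[-0.095,0,0.01,0,0,0,0.036],[-0.105,0,0.011,0,0,0,0.036],[-0.11,0,0.0115,0,0,0,0.036],[-0.11,0,0.0115,0,0,0,0.036]]
  ]
}}

```text
time_s: 14.55
position: [0.5266, 0.1806, 0.1387]
tcp_rot: [[0.106, -0.144, 0.984], [0.015, 0.99, 0.143], [-0.994, -0.0, 0.107]]
force: [0.1, 0.3, -0.7]
opening: 0.479
```

Run:
```python
from gap import *
c,K,R,t=cam('wrist'); cv2.imwrite('pics/w11.png',c['pixels'][:,:,::-1])
plan(g(-1,.05,.14,16.4))
```

```text
t 14.6 at [0.5261 0.1805 0.138 ] open 0.479 F [ 0.47  1.09 -0.55]
shift [-0.013  -0.4041 -0.1047] turn [-8.1   0.03  0.87] dist 0.418
```

View pics/w11.png

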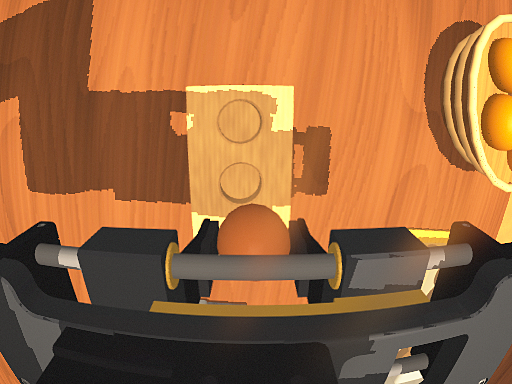

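Call:
{"method": "play_rows", "body": {
  "rows": [
    [[-0.0006,-0.012,-0.005,-0.2,0,0,0.036],[-0.0025,-0.045,-0.02,-0.8,0,0.1,0.036],[-0.005,-0.085,-0.04,-1.6,0,0.2,0.036],[-0.008,-0.125,-0.06,-2.4,0,0.3,0.036],[-0.0105,-0.165,-0.08,-3.2,0,0.4,0.036],[-0.012,-0.205,-0.095,-4,0,0.45,0.036],[-0.013,-0.245,-0.105,-4.8,0,0.5,0.036],[-0.0132,-0.285,-0.107,-5.6,0,0.6,0.036],[-0.0132,-0.325,-0.107,-6.4,0,0.7,0.036],[-0.013,-0.36,-0.106,-7.2,0,0.8,0.036],[-0.013,-0.39,-0.105,-8.1,0,0.87,0.036],[-0.013,-0.4041,-0.1047,-8.1,0,0.87,0.036]]
  ]
}}

```text
time_s: 15.8
position: [0.4799, -0.2379, 0.1394]
tcp_rot: [[0.102, -0.28, 0.955], [0.029, 0.96, 0.278], [-0.994, -0.001, 0.106]]
force: [-0.1, 0.1, 0.1]
opening: 0.477
```

Call:
{"method": "play_rows", "body": {
  "rows": [
    [[0,0,0,0,0,0,0.036],[0,0,0,0,0,0,0.036]]
  ]
}}

```text
time_s: 16.0
position: [0.4788, -0.233, 0.1394]
tcp_rot: [[0.099, -0.282, 0.954], [0.032, 0.959, 0.28], [-0.995, 0.003, 0.104]]
force: [0.5, 0.3, -1.5]
opening: 0.478
```

Run:
```python
from gap import *
from wr import *
c,K,R,t=cam('wrist'); im=c['pixels']; o=cv2.resize(im[:,:,::-1],None,fx=2,fy=2,interpolation=cv2.INTER_CUBIC)
for l in [(-.036,.056),(.036,0),(-.036,0),(.036,.056)]:
    q,h=wcen(K,R,t,T(pc,l)); cv2.polylines(o,[((h+.5)*2).astype(int)],True,(0,255,0),1)
q=fproj(K,R,t,[np.r_[T(pc,l),.022] for l in [(-.078,-.09),(.078,-.09),(.078,.09),(-.078,.09)]]); cv2.polylines(o,[((q+.5)*2).astype(int)],True,(255,0,0),1)
cv2.imwrite('pics/w12o.png',o[100:700,200:1000])
plan(g(-1,.015,.09,16.4),g(-1,.015,.075,16.4),g(-1,.008,.055,16.4),g(-1,.003,.04,16.4))
```

```text
t 16.05 at [ 0.4788 -0.2324  0.1395] open 0.476 F [-0.48 -0.5  -0.71]
shift [ 0.0529 -0.0074  0.0296] turn [ 0.03 -0.02 -0.18] dist 0.061
shift [ 0.0678 -0.0074  0.0281] turn [ 0.03 -0.02 -0.18] dist 0.074
shift [ 0.0884 -0.0085  0.0329] turn [ 0.03 -0.02 -0.18] dist 0.095
shift [ 0.1038 -0.0092  0.0362] turn [ 0.03 -0.02 -0.18] dist 0.11
```

View pics/w12o.png

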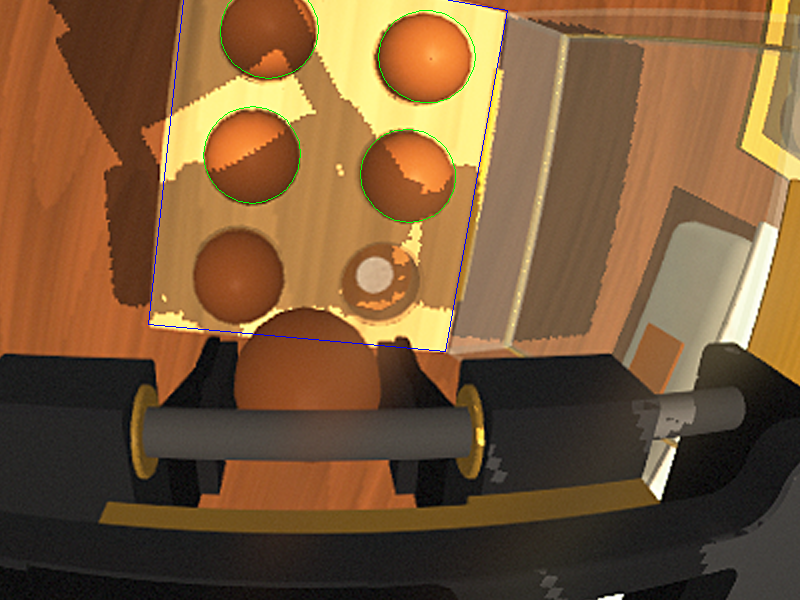

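Call:
{"method": "play_rows", "body": {
  "rows": [
    [[0.01,-0.0015,0.006,0,0,0,0.036],[0.03,-0.004,0.018,0,0,0,0.036],[0.0529,-0.0074,0.0296,0,0,-0.1,0.036],[0.0678,-0.0074,0.0285,0,0,-0.1,0.036],[0.079,-0.008,0.0305,0,0,-0.1,0.036],[0.0884,-0.0085,0.0329,0,0,-0.1,0.036],[0.097,-0.0088,0.0345,0,0,-0.1,0.036],[0.1038,-0.0092,0.0362,0,0,-0.1,0.036],[0.1038,-0.0092,0.0362,0,0,-0.1,0.036],[0.1038,-0.0092,0.0362,0,0,-0.1,0.036]]
  ]
}}

```text
time_s: 17.05
position: [0.5279, -0.2302, 0.0409]
tcp_rot: [[0.102, -0.282, 0.954], [0.028, 0.959, 0.281], [-0.994, -0.002, 0.106]]
force: [0.0, 0.1, -0.2]
opening: 0.478
```

Run:
```python
from gap import *
c,K,R,t=cam('wrist'); cv2.imwrite('pics/w13.png',c['pixels'][:,:,::-1])
plan(g(-1,.001,.033,16.4),g(-1,0,.0282,16.4))
```

```text
t 17.1 at [ 0.5279 -0.2303  0.0412] open 0.477 F [-0.04  0.22 -0.44]
shift [0.0082 0.0027 0.0002] turn [-0.    0.09  0.14] dist 0.009
shift [0.0131 0.0026 0.0007] turn [-0.    0.09  0.14] dist 0.013
```

View pics/w13.png

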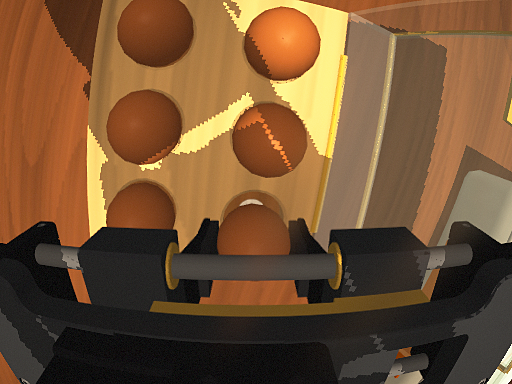

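Call:
{"method": "play_rows", "body": {
  "rows": [
    [[0.001,0.0015,0,0,0,0,0.036],[0.003,0.0026,0,0,0,0.1,0.036],[0.006,0.0026,0.0002,0,0,0.1,0.036],[0.0085,0.0026,0.0003,0,0,0.1,0.036],[0.0105,0.0026,0.0005,0,0,0.1,0.036],[0.0122,0.0026,0.0006,0,0,0.1,0.036],[0.0124,0.0026,0.0007,0,0,0.1,0.036],[0.0124,0.0026,0.0007,0,0,0.1,0.036]]
  ]
}}

```text
time_s: 17.9
position: [0.529, -0.227, 0.0284]
tcp_rot: [[0.101, -0.282, 0.954], [0.03, 0.959, 0.281], [-0.994, 0.0, 0.106]]
force: [0.5, -0.3, -0.5]
opening: 0.478
```

Run:
```python
from gap import *
plan(g(-1,0,.028,16.4))
```

```text
t 17.9 at [ 0.529  -0.227   0.0284] open 0.478 F [ 0.49 -0.35 -0.53]
shift [ 0.0004 -0.0003  0.0001] turn [ 0.    0.07 -0.  ] dist 0.001
```

Call:
{"method": "play_rows", "body": {
  "rows": [
    [[0.0003,0,0,0,0,0,0.036],[0.0006,0,0,0,0,0,0.036],[0.0006,0,0,0,0,0,0.036],[0.0006,0,0,0,0,0,0.04],[0.0006,0,0,0,0,0,0.0425],[0.0006,0,0,0,0,0,0.045],[0.0006,0,0,0,0,0,0.048],[0.0006,0,0,0,0,0,0.051],[0.0006,0,0,0,0,0,0.053],[0.0006,0,0,0,0,0,0.053]]
  ]
}}

```text
time_s: 18.9
position: [0.5291, -0.2271, 0.028]
tcp_rot: [[0.102, -0.282, 0.954], [0.03, 0.959, 0.281], [-0.994, -0.0, 0.106]]
force: [0.1, -0.8, -0.4]
opening: 0.603
```

Run:
```python
from gap import *
c,K,R,t=cam('wrist'); cv2.imwrite('pics/w14.png',c['pixels'][:,:,::-1])
plan(g(-1,.0,.045,16.4),g(-1,.003,.075,16.4),g(-1,.06,.16,16.4))
```

```text
t 18.95 at [ 0.5291 -0.227   0.0279] open 0.606 F [ 0.57 -0.42  0.82]
shift [-0.017  -0.0003  0.0019] turn [0.01 0.07 0.01] dist 0.017
shift [-0.0471  0.0002  0.0021] turn [0.01 0.07 0.01] dist 0.047
shift [-0.1376  0.0081 -0.045 ] turn [0.01 0.07 0.01] dist 0.145
```

View pics/w14.png

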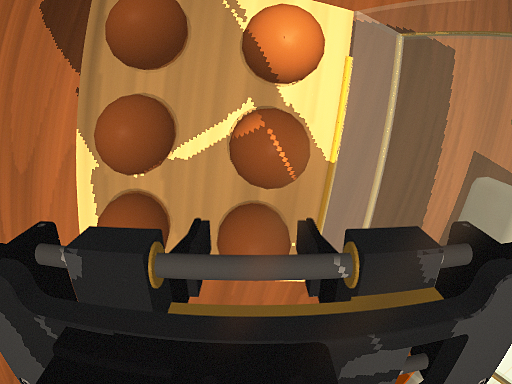

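Call:
{"method": "play_rows", "body": {
  "rows": [
    [[-0.006,0,0.0006,0,0,0,0.054],[-0.017,0,0.0018,0,0,0,0.054],[-0.032,0,0.002,0,0,0,0.054],[-0.047,0.0002,0.002,0,0,0,0.054],[-0.065,0.001,-0.006,0,0,0,0.05],[-0.085,0.003,-0.018,0,0,0,0.04],[-0.105,0.005,-0.03,0,0,0,0.03],[-0.125,0.007,-0.04,0,0,0,0.02],[-0.1376,0.0081,-0.045,0,0,0,0.01],[-0.1376,0.0081,-0.045,0,0,0,0]]
  ]
}}

```text
time_s: 19.95
position: [0.4703, -0.2369, 0.1625]
tcp_rot: [[0.105, -0.282, 0.954], [0.027, 0.959, 0.28], [-0.994, -0.004, 0.108]]
force: [0.5, 0.0, -0.4]
opening: 0.204
```

Run:
```python
from gap import *
from wr import *
for n in ['wrist','top']:
    c,K,R,t=cam(n); im=c['pixels']; o=cv2.resize(im[:,:,::-1],None,fx=4,fy=4,interpolation=cv2.INTER_CUBIC)
    for l in [(-.036,.056),(.036,0),(-.036,0),(.036,.056),(.036,-.056),(-.036,-.056)]:
        h=cv2.convexHull((fproj if n=='wrist' else proj)(K,R,t,eggpts(T(pc,l))).astype(np.float32)); cv2.polylines(o,[((h+.5)*4).astype(int)],True,(0,255,0),1)
    o=o[200:1200,400:1700] if n=='wrist' else o[440:940,1000:1440]
    cv2.imwrite(f'pics/x15{n}.png',cv2.resize(o,(780,600)) if n=='wrist' else o)
plan()
```

```text
t 20.05 at [ 0.4702 -0.2362  0.1605] open 0.116 F [-0.69 -0.37  0.77]
```

View pics/x15wrist.png

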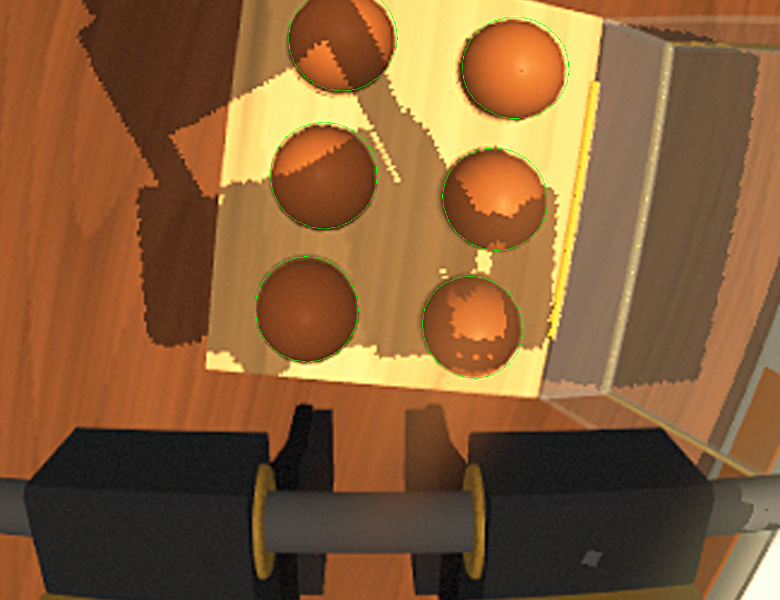

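View pics/x15top.png

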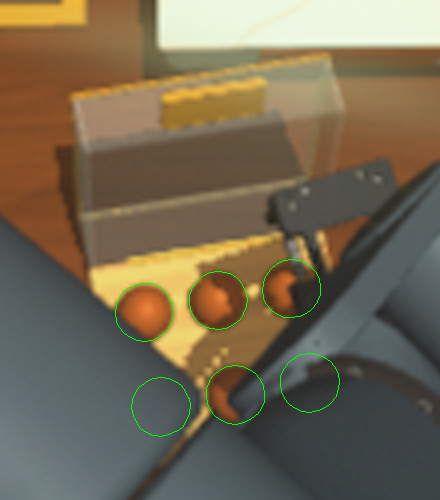

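```bash
cat > cov.py <<'E'
from plan import *
from fit import T
pc=np.array([.4848,-.1773,.146])
RC=rot(np.degrees(.146)+90,0)
def W(x,z,y=0): q=T(pc,(x,y)); return np.array([q[0],q[1],z])
def cv(th,u,v): return .078-u*np.cos(th)+v*np.sin(th), .022+u*np.sin(th)+v*np.cos(th)
def tip(th,half=.0095):
    if th>np.pi/2: x=cv(th,.186,.014)[0]; z=cv(th,.165,.014)[1]
    else: x,z=cv(th,.165+.012*np.cos(th),.014)
    return W(x+half,z)
E
python3 - <<'E'
from cov import *
print(tip(1.92),tip(1.6),tip(1.5),tip(0))
plan((W(.0,.27),RC),(W(.185,.26),RC),(W(.178,.17),RC))
E
```

```text
[ 0.64734693 -0.15339808  0.17225141] [ 0.59058756 -0.16174433  0.18652085] [ 0.57357857 -0.16424544  0.18842371] [ 0.3962522  -0.19032063  0.036     ]
t 20.05 at [ 0.4702 -0.2362  0.1605] open 0.116 F [-0.69 -0.37  0.77]
shift [-0.1057  0.0523  0.0421] turn [-81.89   4.99   4.44] dist 0.125
shift [-0.0762  0.0265  0.2232] turn [-81.89   4.99   4.44] dist 0.237
shift [0.0126 0.0276 0.2067] turn [-81.89   4.99   4.44] dist 0.209
```

Call:
{"method": "play_rows", "body": {
  "rows": [
    [[-0.04,0.01,0,-4,0.2,0.2,0],[-0.075,0.025,0.01,-12,0.7,0.7,0],[-0.1,0.04,0.025,-20,1.2,1.1,0],[-0.1057,0.0523,0.0421,-28,1.7,1.5,0],[-0.1057,0.0523,0.0421,-36,2.2,2,0],[-0.1057,0.0523,0.0421,-44,2.7,2.4,0],[-0.1057,0.0523,0.0421,-52,3.2,2.8,0],[-0.1057,0.0523,0.0421,-60,3.7,3.3,0],[-0.1057,0.0523,0.0421,-68,4.2,3.7,0],[-0.1057,0.0523,0.0421,-76,4.6,4.1,0],[-0.1057,0.0523,0.0421,-81.9,5,4.4,0],[-0.1057,0.0523,0.0421,-81.9,5,4.4,0]]
  ]
}}

```text
time_s: 21.25
position: [0.4848, -0.1766, 0.2684]
tcp_rot: [[-0.002, -0.989, -0.147], [0.002, -0.147, 0.989], [-1.0, 0.002, 0.002]]
force: [0.1, -0.2, -1.3]
opening: 0.005
```

Run:
```python
from cov import *
c,K,R,t=cam('wrist'); cv2.imwrite('pics/w16.png',c['pixels'][:,:,::-1])
plan((W(.09,.27),RC),(W(.185,.26),RC),(W(.178,.175),RC))
```

```text
t 21.3 at [ 0.4847 -0.1766  0.2685] open 0.004 F [-0.11 -0.06 -0.86]
shift [-0.0016 -0.09   -0.0006] turn [-0.05  0.11 -0.11] dist 0.09
shift [ 0.0082 -0.185  -0.0005] turn [-0.05  0.11 -0.11] dist 0.185
shift [ 0.0932 -0.1782 -0.0007] turn [-0.05  0.11 -0.11] dist 0.201
```

View pics/w16.png

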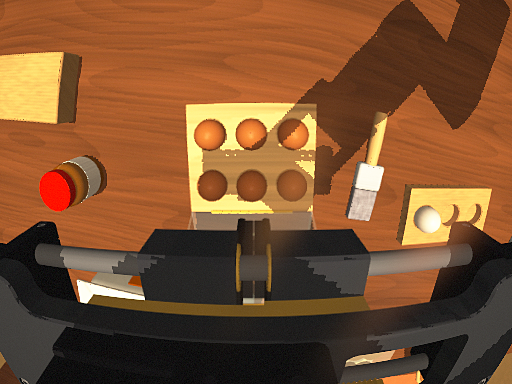

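Call:
{"method": "play_rows", "body": {
  "rows": [
    [[0,-0.03,0,0,0,0,0],[0,-0.07,0,0,0,0,0],[0,-0.11,0,0,0,0,0],[0,-0.15,0,0,0,0,0],[0.004,-0.178,0,0,0,0,0],[0.0082,-0.187,0,0,0,0,0],[0.03,-0.187,0,0,0,0,0],[0.045,-0.185,0,0,0,0,0],[0.05,-0.184,0,0,0,0,0],[0.05,-0.184,0,0,0,0,0]]
  ]
}}

```text
time_s: 22.3
position: [0.6652, -0.1502, 0.2181]
tcp_rot: [[-0.004, -0.989, -0.145], [0.002, -0.145, 0.989], [-1.0, 0.004, 0.002]]
force: [-0.4, -0.5, 0.0]
opening: 0.003
```

Run:
```python
from cov import *
c,K,R,t=cam('wrist'); cv2.imwrite('pics/w17.png',c['pixels'][:,:,::-1])
c,K,R,t=cam('scene'); cv2.imwrite('pics/s17.png',cv2.resize(c['pixels'][90:270,170:370,::-1],None,fx=3.4,fy=3.4,interpolation=cv2.INTER_CUBIC))
plan((W(.178,.175),RC),(tip(1.92),RC))
```

```text
t 22.4 at [ 0.6666 -0.1506  0.2201] open 0.006 F [ 0.58 -0.17 -0.33]
shift [0.0451 0.0058 0.0001] turn [-0.02 -0.    0.01] dist 0.045
shift [0.0478 0.0195 0.0001] turn [-0.02 -0.    0.01] dist 0.052
```

View pics/w17.png

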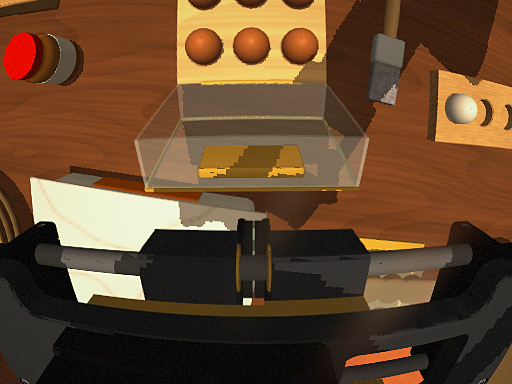

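View pics/s17.png

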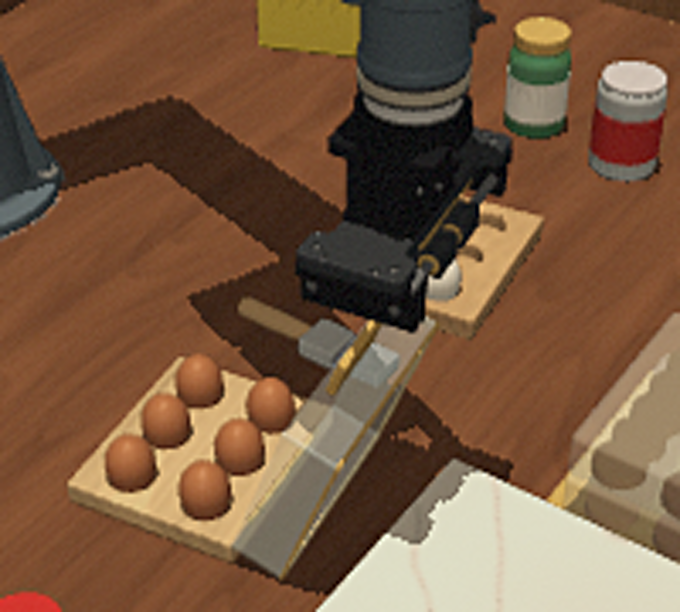

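Run:
```python
from cov import *
from wr import fproj
c,K,R,t=cam('wrist'); o=cv2.resize(c['pixels'][:,:,::-1],None,fx=4,fy=4,interpolation=cv2.INTER_CUBIC)
def dr(P,col): cv2.polylines(o,[((fproj(K,R,t,P)+.5)*4).astype(int)],True,col,1)
for th,col in [(1.92,(0,255,0)),(1.88,(255,0,0)),(1.96,(0,0,255))]:
    dr([W(*cv(th,u,.006),y) for u,y in [(.152,-.035),(.186,-.035),(.186,.035),(.152,.035)]],col)
    dr([W(*cv(th,u,.014),y) for u,y in [(.186,-.035),(.186,.035)]],col)
    dr([W(*cv(th,.152,v),y) for v,y in [(0,-.088),(.048,-.088),(.048,.088),(0,.088)]],col)
s=read_state()
a=W(.178,.175); dr([a+np.array([-.0095,-.015,0]),a+np.array([.0095,-.015,0]),a+np.array([.0095,.015,0]),a+np.array([-.0095,.015,0])],(255,255,255))
cv2.imwrite('pics/w17o.png',o[440:1000,560:1340])
```

```text
(no output)
```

View pics/w17o.png

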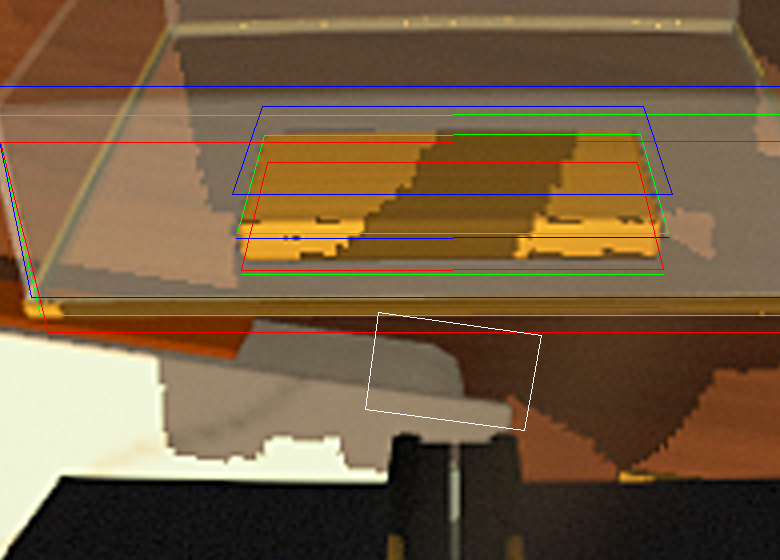

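Call:
{"method": "play_rows", "body": {
  "rows": [
    [[0.01,0.003,0,0,0,0,0],[0.025,0.005,0,0,0,0,0],[0.038,0.0058,0,0,0,0,0],[0.0475,0.0058,0,0,0,0,0],[0.0475,0.0058,0,0,0,0,0]]
  ]
}}

```text
time_s: 22.95
position: [0.6596, -0.1507, 0.1699]
tcp_rot: [[-0.004, -0.989, -0.146], [0.002, -0.146, 0.989], [-1.0, 0.004, 0.002]]
force: [-0.6, 0.1, 0.7]
opening: 0.002
```

```bash
sed -i 's/\.186,\.014/.184,.014/; s/cv(th,\.165,\.014)/cv(th,.164,.014)/; s/\.165+\.012/.164+.011/' cov.py
python3 - <<'E'
from cov import *
ths=np.arange(1.92,-.01,-.08)
ths=[1.92]+list(np.linspace(1.86,0.93,11))
plan(*[(tip(th),RC) for th in ths])
E
```

```text
t 22.95 at [ 0.6596 -0.1507  0.1699] open 0.002 F [-0.56  0.09  0.72]
shift [-0.0014  0.0132 -0.0009] turn [ 0.01  0.14 -0.22] dist 0.013
shift [-0.0052  0.0235 -0.0009] turn [ 0.01  0.14 -0.22] dist 0.024
shift [-0.0101  0.0398 -0.0008] turn [ 0.01  0.14 -0.22] dist 0.041
shift [-0.0136  0.0565 -0.0008] turn [ 0.01  0.14 -0.22] dist 0.058
shift [-0.0157  0.0735 -0.0008] turn [ 0.01  0.14 -0.22] dist 0.075
shift [-0.0173  0.0891 -0.0008] turn [ 0.01  0.14 -0.22] dist 0.091
shift [-0.0175  0.1046 -0.0008] turn [ 0.01  0.14 -0.22] dist 0.106
shift [-0.0163  0.1202 -0.0008] turn [ 0.01  0.14 -0.22] dist 0.121
shift [-0.0136  0.1357 -0.0008] turn [ 0.01  0.14 -0.22] dist 0.136
shift [-0.0094  0.151  -0.0008] turn [ 0.01  0.14 -0.22] dist 0.151
shift [-0.0037  0.1658 -0.0008] turn [ 0.01  0.14 -0.22] dist 0.166
shift [ 0.0035  0.1801 -0.0008] turn [ 0.01  0.14 -0.22] dist 0.18
```

Call:
{"method": "play_rows", "body": {
  "rows": [
    [[-0.001,0.006,0,0,0,0,0],[-0.0014,0.0132,0,0,0,0,0],[-0.0052,0.0235,0,0,0,0,0],[-0.0085,0.033,0,0,0,0,0],[-0.011,0.044,0,0,0,0,0],[-0.0136,0.0565,-0.0005,0,0,0,0],[-0.0157,0.0735,-0.0008,0,0,0,0],[-0.0173,0.0891,-0.0008,0,0,0,0],[-0.0175,0.1046,-0.0008,0,0,0,0]]
  ]
}}

```text
time_s: 23.85
position: [0.556, -0.1673, 0.1898]
tcp_rot: [[-0.001, -0.989, -0.146], [0.0, -0.146, 0.989], [-1.0, 0.001, 0.0]]
force: [1.9, -0.4, -0.1]
opening: 0.006
```

Run:
```python
from cov import *
c,K,R,t=cam('wrist'); cv2.imwrite('pics/w18.png',c['pixels'][:,:,::-1])
c,K,R,t=cam('scene'); cv2.imwrite('pics/s18.png',cv2.resize(c['pixels'][90:270,170:370,::-1],None,fx=3.4,fy=3.4,interpolation=cv2.INTER_CUBIC))
ths=np.linspace(1.3,0,12); print(np.round(ths,2))
plan(*[(tip(th),RC) for th in ths])
```

```text
[1.3  1.18 1.06 0.95 0.83 0.71 0.59 0.47 0.35 0.24 0.12 0.  ]
t 23.95 at [ 0.5545 -0.167   0.1896] open 0.008 F [ 0.71  0.17 -0.42]
shift [ 0.0031  0.0141 -0.    ] turn [-0.04  0.1  -0.2 ] dist 0.014
shift [ 0.0068  0.0337 -0.0001] turn [-0.04  0.1  -0.2 ] dist 0.034
shift [ 0.013   0.0529 -0.0001] turn [-0.04  0.1  -0.2 ] dist 0.054
shift [ 0.0215  0.0713 -0.0001] turn [-0.04  0.1  -0.2 ] dist 0.074
shift [ 0.0322  0.0886 -0.0002] turn [-0.04  0.1  -0.2 ] dist 0.094
shift [ 0.0451  0.1045 -0.0002] turn [-0.04  0.1  -0.2 ] dist 0.114
shift [ 0.0599  0.1187 -0.0002] turn [-0.04  0.1  -0.2 ] dist 0.133
shift [ 0.0765  0.131  -0.0003] turn [-0.04  0.1  -0.2 ] dist 0.152
shift [ 0.0945  0.1412 -0.0003] turn [-0.04  0.1  -0.2 ] dist 0.17
shift [ 0.1136  0.1491 -0.0004] turn [-0.04  0.1  -0.2 ] dist 0.187
shift [ 0.1336  0.1545 -0.0004] turn [-0.04  0.1  -0.2 ] dist 0.204
shift [ 0.1542  0.1574 -0.0004] turn [-0.04  0.1  -0.2 ] dist 0.22
```

View pics/w18.png

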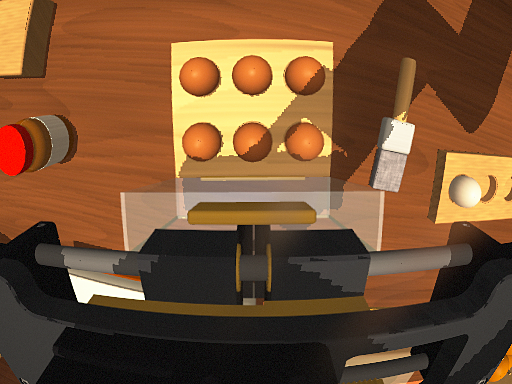

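View pics/s18.png

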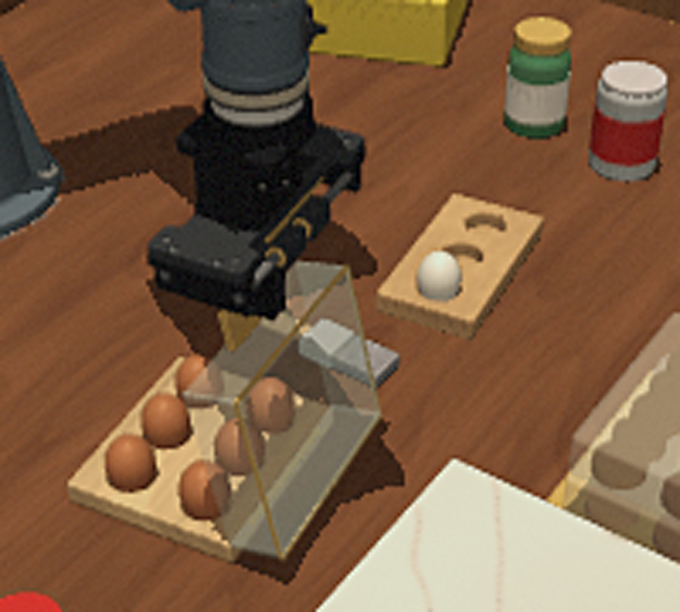

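Call:
{"method": "play_rows", "body": {
  "rows": [
    [[0.0015,0.007,0,0,0,0,0],[0.0031,0.0141,0,0,0,0,0],[0.0068,0.0337,0,0,0,0,0],[0.013,0.0529,0,0,0,0,0],[0.0215,0.0713,0,0,0,0,0],[0.0322,0.0886,0,0,0,0,0],[0.0451,0.1045,0,0,0,0,0],[0.0599,0.1187,0,0,0,0,0],[0.0765,0.131,0,0,0,0,0],[0.0945,0.1412,0,0,0,0,0],[0.104,0.1455,0,0,0,0,0],[0.104,0.1455,0,0,0,0,0]]
  ]
}}

```text
time_s: 25.15
position: [0.4117, -0.1875, 0.0843]
tcp_rot: [[-0.004, -0.989, -0.146], [0.003, -0.146, 0.989], [-1.0, 0.004, 0.004]]
force: [-0.8, -0.0, -0.2]
opening: 0.005
```

Run:
```python
from cov import *
c,K,R,t=cam('wrist'); cv2.imwrite('pics/w19.png',c['pixels'][:,:,::-1])
c,K,R,t=cam('scene'); cv2.imwrite('pics/s19.png',cv2.resize(c['pixels'][90:270,170:370,::-1],None,fx=3.4,fy=3.4,interpolation=cv2.INTER_CUBIC))
ths=[.3,.24,.18,.12,.06,0]
plan(*[(tip(th),RC) for th in ths])
```

```text
t 25.25 at [ 0.4134 -0.1884  0.0855] open 0.005 F [-0.14  0.45  0.11]
shift [-0.0014  0.0028  0.0006] turn [ 0.02  0.05 -0.06] dist 0.003
shift [0.0084 0.0066 0.0006] turn [ 0.02  0.05 -0.06] dist 0.011
shift [0.0185 0.0097 0.0006] turn [ 0.02  0.05 -0.06] dist 0.021
shift [0.0287 0.0122 0.0006] turn [ 0.02  0.05 -0.06] dist 0.031
shift [0.0391 0.014  0.0006] turn [ 0.02  0.05 -0.06] dist 0.042
shift [0.0495 0.0152 0.0006] turn [ 0.02  0.05 -0.06] dist 0.052
```

View pics/w19.png

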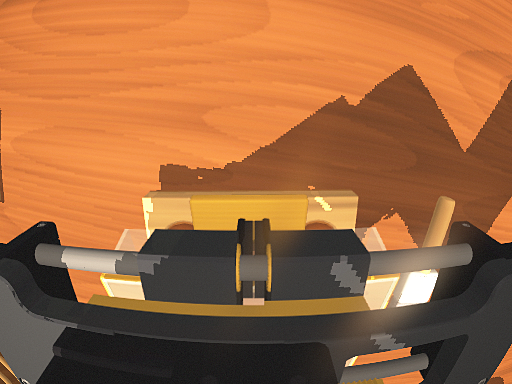

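View pics/s19.png

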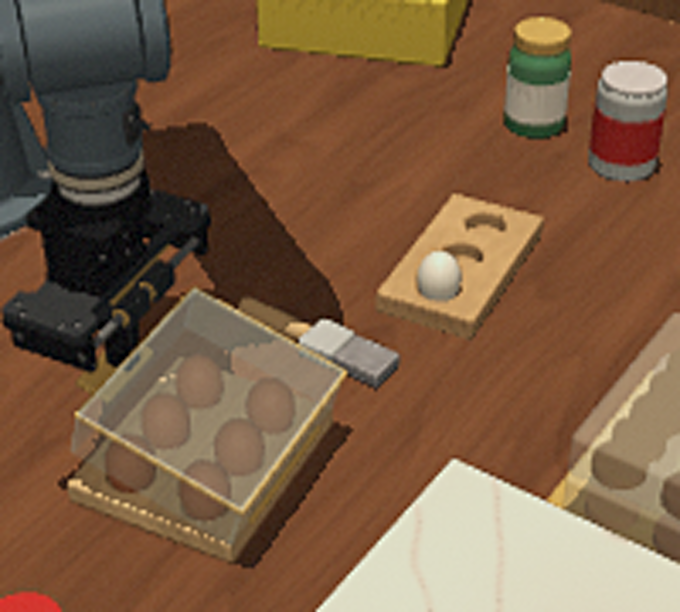

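Call:
{"method": "play_rows", "body": {
  "rows": [
    [[0.0035,0.0048,0,0,0,0,0],[0.0084,0.0066,0,0,0,0,0],[0.0185,0.0097,0,0,0,0,0],[0.0287,0.0122,0,0,0,0,0],[0.0391,0.014,0,0,0,0,0],[0.046,0.0149,0,0,0,0,0],[0.0495,0.0152,0,0,0,0,0],[0.0495,0.0152,0,0,0,0,0],[0.0495,0.0152,0,0,0,0,0]]
  ]
}}

```text
time_s: 26.15
position: [0.3982, -0.1905, 0.0364]
tcp_rot: [[-0.001, -0.989, -0.146], [0.0, -0.146, 0.989], [-1.0, 0.001, 0.0]]
force: [-1.1, -0.2, 2.7]
opening: 0.006
```

Run:
```python
from cov import *
c,K,R,t=cam('wrist'); cv2.imwrite('pics/w20.png',c['pixels'][:,:,::-1])
plan((tip(0),RC))
```

```text
t 26.2 at [ 0.3982 -0.1905  0.0364] open 0.008 F [-0.84 -0.36  3.47]
shift [ 0.0004 -0.0001  0.0004] turn [ 0.04  0.03 -0.05] dist 0.001
```

Call:
{"method": "play_rows", "body": {
  "rows": [
    [[0.001,0,0,0,0,0,0],[0.002,0,0,0,0,0,0],[0.002,0,0,0,0,0,0],[0.002,0,0,0,0,0,0]]
  ]
}}

```text
time_s: 26.6
position: [0.3982, -0.1905, 0.036]
tcp_rot: [[0.0, -0.989, -0.146], [-0.001, -0.146, 0.989], [-1.0, -0.0, -0.001]]
force: [-2.9, 0.8, 23.0]
opening: 0.006
```

Call:
{"method": "play_rows", "body": {
  "rows": [
    [[0,0,0,0,0,0,0],[-0.005,0.001,0,0,0,0,0],[-0.02,0.003,0,0,0,0,0],[-0.05,0.003,0,0,0,0,0],[-0.09,0,0,0,0,0,0],[-0.13,0,0,0,0,0,0],[-0.17,-0.01,0,0,0,0,0],[-0.2,-0.02,0,0,0,0,0],[-0.2,-0.02,0,0,0,0,0]]
  ]
}}

```text
time_s: 27.5
position: [0.4219, -0.1897, 0.2383]
tcp_rot: [[0.009, -0.989, -0.147], [-0.007, -0.147, 0.989], [-1.0, -0.008, -0.008]]
force: [0.5, -0.7, -1.0]
opening: 0.008
```

Run:
```python
from cov import *
from wr import fproj
plan()
c,K,R,t=cam('wrist'); o=cv2.resize(c['pixels'][:,:,::-1],None,fx=3,fy=3,interpolation=cv2.INTER_CUBIC)
def dr(P,col): cv2.polylines(o,[((fproj(K,R,t,P)+.5)*3).astype(int)],True,col,1)
for th,col in [(0,(0,255,0)),(.04,(0,0,255))]:
    dr([W(*cv(th,u,.014),y) for u,y in [(.152,-.035),(.184,-.035),(.184,.035),(.152,.035)]],col)
cv2.imwrite('pics/w21.png',o[100:700,350:1150])
c,K,R,t=cam('scene'); o=cv2.resize(c['pixels'][:,:,::-1],None,fx=4,fy=4,interpolation=cv2.INTER_CUBIC)
cv2.imwrite('pics/s21.png',cv2.resize(c['pixels'][90:270,170:370,::-1],None,fx=3.4,fy=3.4,interpolation=cv2.INTER_CUBIC))
c,K,R,t=cam('top'); cv2.imwrite('pics/t21.png',c['pixels'][:,:,::-1])
```

```text
t 27.5 at [ 0.4219 -0.1897  0.2383] open 0.008 F [ 0.52 -0.73 -1.03]
```

View pics/w21.png

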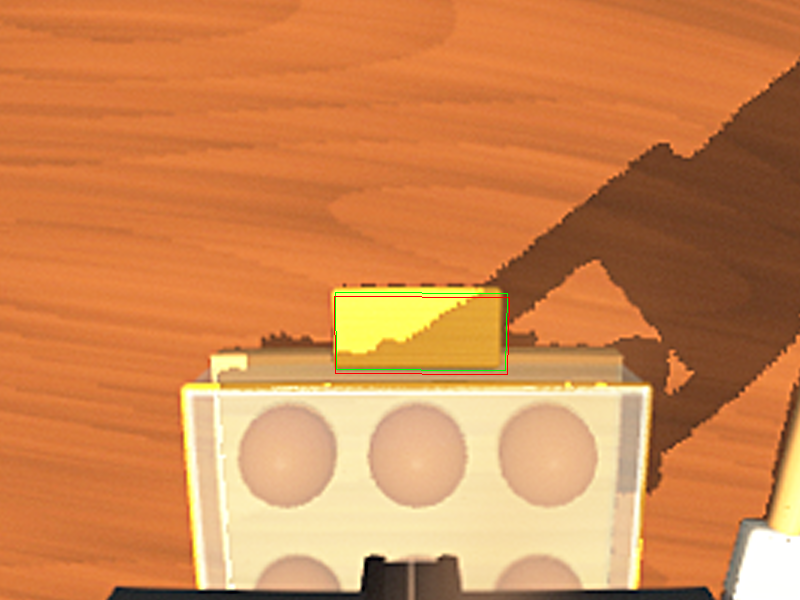

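View pics/s21.png

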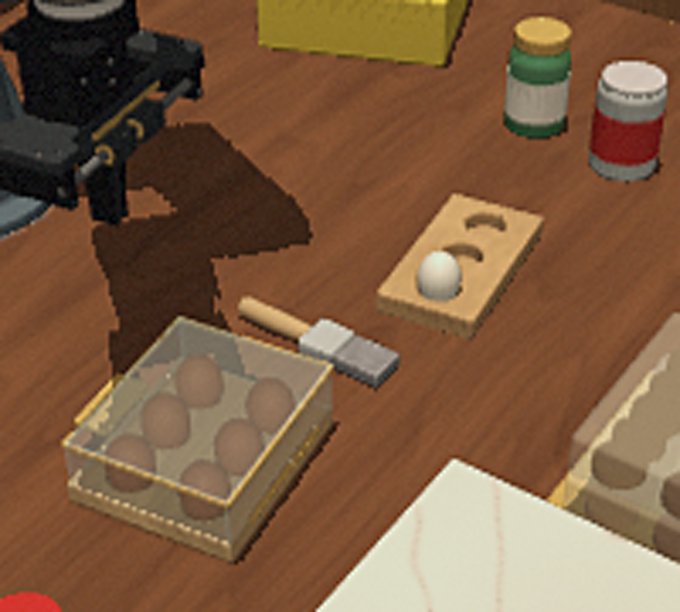

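View pics/t21.png

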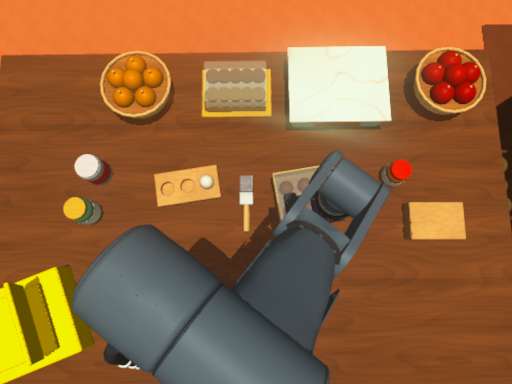

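Call:
{"method": "play_rows", "body": {
  "rows": [
    [[0,0,0,0,0,0,0],[0,0,0,0,0,0,0],[0,0,0,0,0,0,0]]
  ]
}}

```text
time_s: 27.95
position: [0.4176, -0.1874, 0.2331]
tcp_rot: [[-0.003, -0.989, -0.146], [0.002, -0.146, 0.989], [-1.0, 0.002, 0.002]]
force: [0.2, -0.2, 0.5]
opening: 0.006
```

```bash
python3 -c "
from rig import *
print(hand_in())"
```

```text
the job is handed in; nothing more can be done
None
```

Both brown eggs are in the two empty pockets and the cover is shut. I handed the job in at about 28 s of the 72 s allowed.

- **Eggs:** I gripped each egg at the fixed 30 N and released it at about the same tool height as it was picked up. Wrist pictures after each release matched the model of a seated, upright egg to well under 1 mm.
- **Cover:** I hooked it behind the tab, pulled it over and pressed it down. It stopped hard at tab height 36 mm, the expected shut height, with 23 N on the wrist. The wrist picture after backing off showed the tab within about 1–2 mm of where it should be when shut. I did not measure the angle any more finely than that.
- **Other things:** The last pictures show the white egg still in the tray. The brush, jars, can and box look unmoved by eye, and the robot is clear of everything.
- **Disagreements:** The scene camera's positions were about 3–4 mm off the top camera's, so I used the top camera and checked it with the wrist camera. Seen up close, the tab looked a few mm shorter at its free end than the stated length, so I adjusted the closing path slightly. No check failed.

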